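# Load hanging die holders, index the carrier under the magnifier and aim the head

### The job

Get the engraved dies ready for inspection: draw the empty carrier by its red post along the rails into the detent of its loading station, away from the magnifier, lift every die holder off its hook on the board, and stand them and the steel reference block upright in the carrier, one to a bay. Then push the carrier back into the detent of the inspection station, in front of the magnifier column; only after that use the red ball to swing the magnifier arm round until it points straight across the rails over the carrier and tip the lens front-down to 30 degrees, the green mark on its dial. Leave the other things on the bench alone.

Things in the scene. Friction and masses are not known exactly. Their poses are not given: they have to be found in the camera images.
- slide: grey inspection slide, fixed: base plate 250 x 420 mm (x from -90 to +160 mm, y from -240 to +180 mm), top 12 mm above the table, with two steel rails along y and a green box 106 mm high at x = 130, y = 120 mm. Origin on the table; z up; at yaw 0 its x points away from the robot
- carrier (a joint): travel of the carrier along the rails in m: 0 = inspection station, in front of the magnifier column, where it starts empty; 0.18 = loading station (in the slide's +y direction, to the robot's left). Range -0.004 to 0.183. A weighted detent draws the carrier to the nearer station (up to about 4 N half way, nothing at the station); friction about 0.4 N
- carrier_floor (a point): centre of the carrier's floor (the top of the floor, 27 mm above the table), axes as the slide. The aluminium carrier is a tray of four bays, 2 x 2, each 68 x 76 mm (x, y) inside, with walls and dividers 4 mm thick and 8 mm high above the floor; bay centres at x = +-36, y = +-40 mm
- carrier_handle (a point): top of the carrier's red upright push post, 16 mm in diameter and 66 mm tall (its top 93 mm above the table), on the carrier's front (-x) edge, 88 mm in front of its centre
- swivel (a joint): swivel angle of the magnifier arm about the column, rad: 0 = arm points straight across the rails (the slide's -x) over the inspection station; positive = swung to the slide's -y side (counter-clockwise from above). Stays where left, friction about 0.25 N m. Range -0.4 to 1.4; starts swung aside
- tilt (a joint): tilt of the lens, rad: 0 = lens level; positive = front (knob) edge down; 30 degrees = 0.5236, where the red pointer meets the green mark of the white dial. Stays where left, friction about 0.22 N m. Range -0.6 to 1.0; starts front-up
- column_top (a point): point on the swivel axis (vertical, steel column 22 mm in diameter, at x = +150, y = -120 mm of the slide), at the height of the tilt hinge, 228 mm above the table. The collar round it is 38 mm in diameter, its top at 250 mm
- tilt_hinge (a point): tilt hinge at the end of the arm, 90 mm from the swivel axis; hinge axis level and square to the arm. Axes: x points from the lens to the column, z up
- lens (a point): centre of the round lens, 60 mm out from the tilt hinge, in a black ring about 96 mm across and 12 mm thick
- knob (a point): centre of the red ball, 22 mm in diameter, on an 8 mm upright stem in front of the lens: with the lens level it is 115 mm out from the tilt hinge and 42 mm above it. Gripped across (along the tilt hinge axis) it serves to swing and tip the head together
- board: fixed open hook board (two wooden rails on posts), 340 mm wide, 112 mm high. Origin on the table under the middle of its front, which faces its -x. Four 6 mm hooks at y = -120, -40, 40, 120 mm leave it 99 mm up and slope out 18 mm; tips' tops 116 mm up. To unhook: raise a holder 13 to 22 mm, draw it straight out (-x) 30 mm or more, then go up
- holder_a: die holder, absent in some starts: dark wooden block 36 x 36 mm, 40 mm tall, brass disc on top, 90 to 160 g. Origin: centre of its underside, z up. On its back (+x) edge a steel eye (middle at x = +16 mm, 4 mm bars, 22 mm wide) rises to z = 74 mm; opening 14 mm wide, z = 40 to 70 mm. Starts hung on a hook by its eye, back to the board, underside 35 mm above the table. Grip the block across y
- holder_b: die holder, absent in some starts: pale wooden block 36 x 36 mm, 40 mm tall, brass disc on top, 90 to 160 g. Origin: centre of its underside, z up. On its back (+x) edge a steel eye (middle at x = +16 mm, 4 mm bars, 22 mm wide) rises to z = 74 mm; opening 14 mm wide, z = 40 to 70 mm. Starts hung on a hook by its eye, back to the board, underside 35 mm above the table. Grip the block across y
- holder_c: die holder, absent in some starts: blue painted block 36 x 36 mm, 40 mm tall, brass disc on top, 90 to 160 g. Origin: centre of its underside, z up. On its back (+x) edge a steel eye (middle at x = +16 mm, 4 mm bars, 22 mm wide) rises to z = 74 mm; opening 14 mm wide, z = 40 to 70 mm. Starts hung on a hook by its eye, back to the board, underside 35 mm above the table. Grip the block across y
- holder_d: die holder, absent in some starts: red-brown block 36 x 36 mm, 40 mm tall, brass disc on top, 90 to 160 g. Origin: centre of its underside, z up. On its back (+x) edge a steel eye (middle at x = +16 mm, 4 mm bars, 22 mm wide) rises to z = 74 mm; opening 14 mm wide, z = 40 to 70 mm. Starts hung on a hook by its eye, back to the board, underside 35 mm above the table. Grip the block across y
- reference: steel reference block 44 x 44 mm, 40 mm tall, with a yellow dot on top, 240 to 460 g, standing on the table. Origin: centre of its underside, z up
- brush: bystander: wooden brush 230 mm long, lying
- caliper: bystander: steel caliper 150 mm long, lying
- oil: bystander: small amber oil bottle, 75 mm tall
- wax: bystander: green glass jar, 50 mm tall
- driver: bystander: screwdriver 150 mm long, lying
- loupe: bystander: black eye loupe, 34 mm across, 28 mm tall

How it is judged:
By the outcome, as a careful person would: the job done as asked, in the order asked, and still so for the second after the job is handed in, with the robot touching nothing.
Of holder_a, holder_b, holder_c, holder_d only 2 to 3 are there at a start; the rules pass over those that are not, and their reading is None.
At some moment in a run one of reference may be knocked a few centimetres aside while the robot is not near it.
It also fails if it takes over 208 s, if anything falls off the work surface, if the arm or the gripper's body presses on something with over 40 N, if the wrist force passes 120 N, or if a joint passes its speed limit or range.

### The arm

A 7-joint arm with a two-finger parallel gripper is mounted at the origin on the work surface. World frame = base frame: x ahead of the robot, y to its left, z up, the work surface at z = 0. Lengths are in mm, angles in rad, forces in N, time in s.
With the tool pointing down it reaches from about 400 to 875 mm from the base axis. Payload 6.5 kg.
Tool frame: the origin (TCP) lies on the centre line of the jaws, within the pads' length; the fingertips stand 14 mm ahead of it and the grasp point (between the pads) lies 5 mm behind it; z points along the fingers, y is the direction in which the jaws open and shut (so a half turn about z gives the same grasp; the last joint's range is limited). The gripper opens to 85 mm and grips with 20 to 120 N. Pads are 22 mm wide; open, the fingers measure 114 mm over their backs; the gripper's body (76 mm by 85 mm) begins 54 mm behind the grasp point. The pads swing forward as they close: fully open they stand 13 mm farther back than shut.
Start: joints at [-1.292, 0.536, -0.004, 1.538, 0.003, 1.067, -0.071], TCP at [219.7, 611.737, 245.29] pointing down, gripper open.
Joint ranges: [-2.7, 2.7], [-0.37, 2.16], [-1.27, 1.26], [0.24, 2.4], [-1.31, 4.45], [0.19, 1.91], [-2.76, 2.76]. Speed limits (rad/s): [2.39, 2.39, 3.14, 3.14, 3.14, 3.14, 3.14].

### API

Orientations are given as [roll, pitch, yaw] about the fixed x, y, z axes, in that order (R = Rz(yaw) Ry(pitch) Rx(roll)).
In Python, from bench import telemetry, grab_frame, get_calibration, order gives the robot as it stands.
- The arm moves only by the tool carry_out, never from a script. Its argument "steps" is a list that holds one entry, the list of rows, each a list of 7 numbers: the turn, a rotation vector about the tool's x, y, z in units of 8 degrees (1.0 is 8 degrees), then the shift along the tool's x, y, z in units of 30 mm (1.0 is 30 mm), then the opening, from 0 (shut) to 1 (fully open). In form: [[[wx, wy, wz, x, y, z, jaw], ...]]. A call has 1 to 12 rows; each row shifts and turns the pose as measured when the row begins, along the tool's axes as they then stand; what a row does not reach is not made up. A row lasts 1/8 s, in which the tool goes at most 62.5 mm and 10.7 degrees, less where a joint would pass 70% of its speed; a pose out of reach is approached as far as the arm can. A call is refused whole if a number of a shift passes 1 or a number of a turn 1, either way. A call with a gripper value outside its range is refused whole. The fingers move at their own pace and stop on an object; the grip force is fixed at half the most. Time passes only in rows, so rows that do not move let the fingers close. It gives the time, the measured TCP pose, the force and the opening at its end, in the units of the state.
- telemetry.sense(): the state, without advancing time (a new reading comes with each control period).
- grab_frame(name): name is "scene" or "side" or "wrist"; returns the picture (400x640x3 uint8, red, green, blue); there is no depth.
- get_calibration(name): a dict with "mtx" (3x3 intrinsics, pixels), "rvec" (rotation vector, rad) and "tvec" (3), from world to camera coordinates, as OpenCV has them; the wrist camera has in their place "T_tool_cam" (4x4, takes a point from camera to tool coordinates, whose origin is the TCP and whose axes are the flange's). Camera axes: x right, y down, z forward; pixel columns grow to the right and rows downward; lengths in mm; the calibration is good to about 2 mm. The wrist camera is an equidistant fisheye: a pixel r from the principal point sees the ray r / f radians off the axis. A picture is of the moment at which its call begins: read the wrist's pose just before it. get_calibration takes no time and is no camera call.
- order.finish_job(): hands the job in, once; it reports no verdict.
The state is a dict: "clock": time; "joint_pos": joint angles; "qvel": joint speeds; "joint_torque": joint torques, N m; "eef_pos": TCP position; "eef_rot": TCP orientation; "wrist_force": force on the tool from outside, world axes, zero at the start; "torque": the same for the moment, N m; "opening": opening from 0.0 (shut) to 1.0 (fully open).
Only numpy, scipy, OpenCV 4.12 (cv2) and the standard library are available. Lean on these libraries where they do the work, as an engineer would, in place of code of your own. Each camera call takes 0.05 s, during which the arm holds its last target.

## Working session

There is one attempt and no reset: what is moved stays moved. The work goes in short steps, Python scripts to look and compute and a tool call to move; the robot and the scene stay as the last step left them, time stands still between calls to the robot, and variables do not carry over. Pictures are saved under pics/ and viewed, and the job is handed in when it is done.

Besides the shell and the picture viewer there is one more tool, called after "Request:" as name([rows], argument=value, ...), one row to a line, values as JSON. carry_out: Moves the arm, as the interface text tells. Its arguments: {"type":"object","properties":{"steps":{"type":"array","items":{"type":"array","items":{"type":"array","items":{"type":"number"}}}}},"required":["steps"]}

```bash
ls; mkdir -p pics
cat > h.py <<'E'
import numpy as np, cv2
from bench import telemetry, grab_frame, get_calibration, order
def save(n,img,fn):
    cv2.imwrite('pics/'+fn,cv2.cvtColor(np.asarray(img),cv2.COLOR_RGB2BGR))
def cal(n):
    c=get_calibration(n); return {k:np.array(v,float) for k,v in c.items() if k in('mtx','rvec','tvec','T_tool_cam')}
def proj(n,P):
    c=cal(n); p,_=cv2.projectPoints(np.array(P,float).reshape(-1,1,3),c['rvec'],c['tvec'],c['mtx'],None); return p.reshape(-1,2)
def back(n,uv,z):
    c=cal(n);R,_=cv2.Rodrigues(c['rvec']);t=c['tvec'].reshape(3)
    o=-R.T@t; out=[]
    for u,v in np.atleast_2d(uv):
        d=R.T@np.linalg.inv(c['mtx'])@np.array([u,v,1.]); s=(z-o[2])/d[2]; out.append(o+s*d)
    return np.array(out)
E
python3 - <<'E'
from h import *
s=telemetry.sense();print(s)
for n in('scene','side','wrist'):
    save(n,grab_frame(n),f'{n}0.png');print(n,get_calibration(n))
E
```

```text
pics
{'clock': 0.0, 'joint_pos': array([-1.29224107,  0.53721848, -0.00444045,  1.53887553,  0.00253629,
        1.06730102, -0.07120993]), 'qvel': array([ 0.00023833,  0.00062803, -0.00072653, -0.00081586, -0.00152136,
        0.00238151, -0.0006024 ]), 'joint_torque': array([ 1.83204529e-04, -5.83396518e+01,  1.04868293e+00, -2.59107131e+01,
        1.23061994e-02,  9.46087675e-03,  9.70136057e-06]), 'eef_pos': array([219.46774387, 611.17221042, 244.37820276]), 'eef_rot': array([-3.13979682e+00,  7.49108132e-05,  2.79687025e+00]), 'wrist_force': array([-0.06723219,  0.49374712, -0.13769111]), 'torque': array([ 0.0174966 , -0.01749924,  0.00741985]), 'opening': 1.000745335158589}
scene {'mtx': array([[412.60178555,   0.        , 322.41992441],
       [  0.        , 412.60178555, 199.72137102],
       [  0.        ,   0.        ,   1.        ]]), 'rvec': array([ 2.13268935,  0.99170682, -0.47002455]), 'tvec': array([-316.9852744 , -193.33749427, 1918.50372919])}
side {'mtx': array([[494.93705289,   0.        , 318.50896927],
       [  0.        , 494.93705289, 194.46698278],
       [  0.        ,   0.        ,   1.        ]]), 'rvec': array([ 0.32409233, -2.8208801 ,  1.09910208]), 'tvec': array([ 530.66559426,  230.77053295, 1528.55527033])}
wrist {'mtx': array([[309.70691629,   0.        , 315.83189843],
       [  0.        , 309.70691629, 198.57941607],
       [  0.        ,   0.        ,   1.        ]]), 'T_tool_cam': array([[-5.52004180e-06, -9.57118783e-01, -2.89695764e-01,
         7.43207328e+01],
       [ 9.99999888e-01,  1.32101169e-04, -4.55500452e-04,
         2.08133827e-01],
       [ 4.74237187e-04, -2.89695734e-01,  9.57118674e-01,
        -1.27686972e+02],
       [ 0.00000000e+00,  0.00000000e+00,  0.00000000e+00,
         1.00000000e+00]])}
```

View pics/scene0.png

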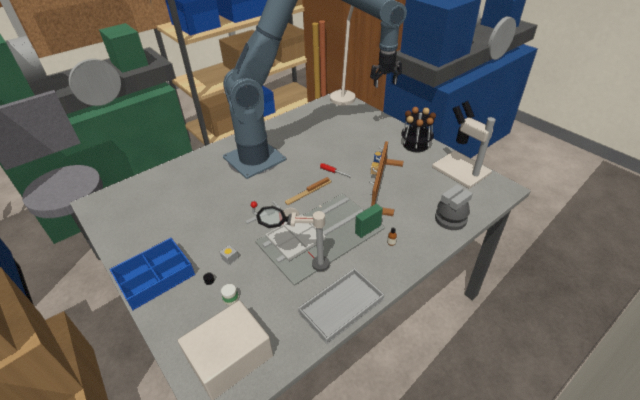

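View pics/side0.png

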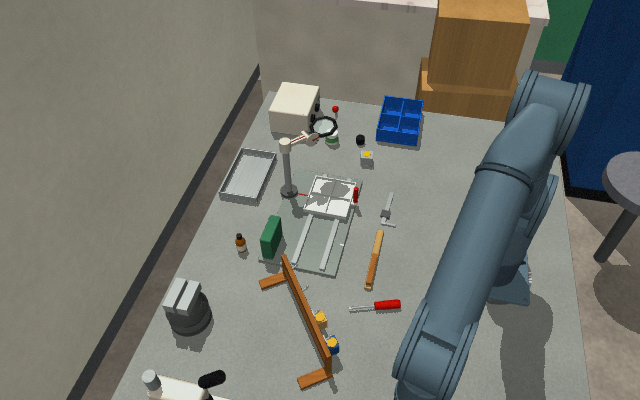

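View pics/wrist0.png

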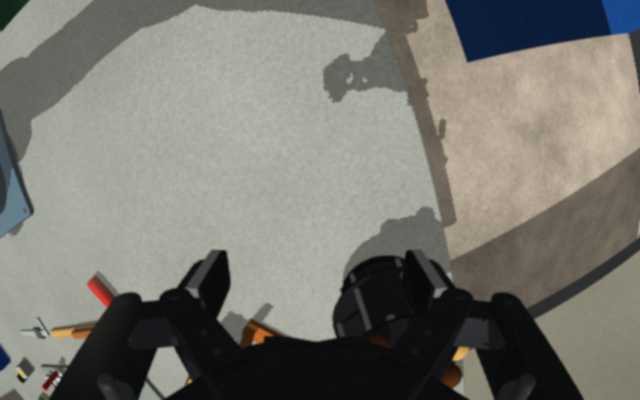

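Run:
```python
import cv2
a=cv2.imread('pics/side0.png');b=cv2.imread('pics/scene0.png')
cv2.imwrite('pics/s1.png',cv2.resize(a[100:300,220:420],None,fx=3,fy=3,interpolation=cv2.INTER_CUBIC))
cv2.imwrite('pics/s2.png',cv2.resize(a[240:395,240:420],None,fx=3.8,fy=3.8,interpolation=cv2.INTER_CUBIC))
cv2.imwrite('pics/c1.png',cv2.resize(b[130:290,200:410],None,fx=3.7,fy=3.7,interpolation=cv2.INTER_CUBIC))
```

```text
(no output)
```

View pics/s1.png

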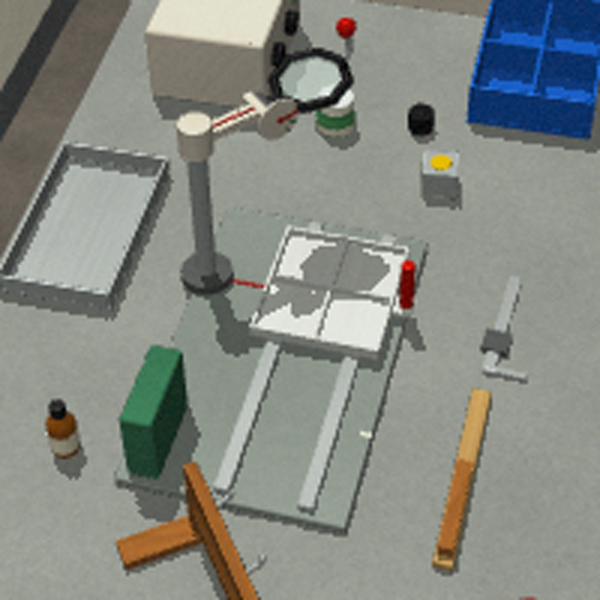

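View pics/s2.png

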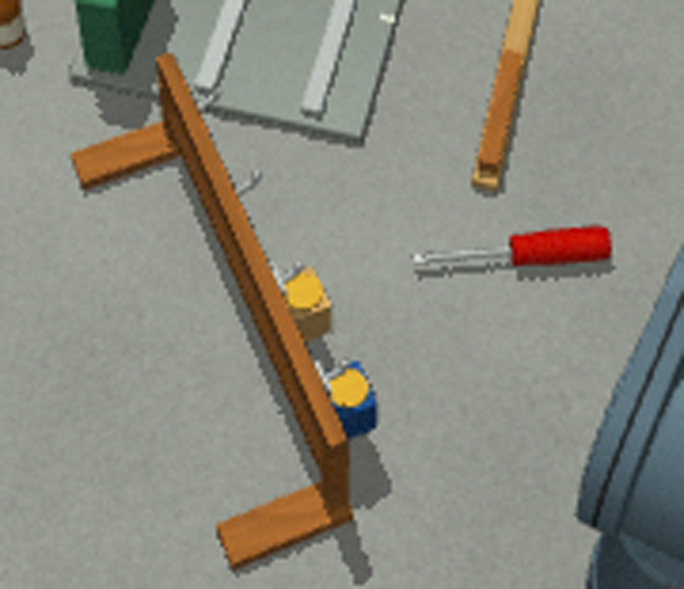

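View pics/c1.png

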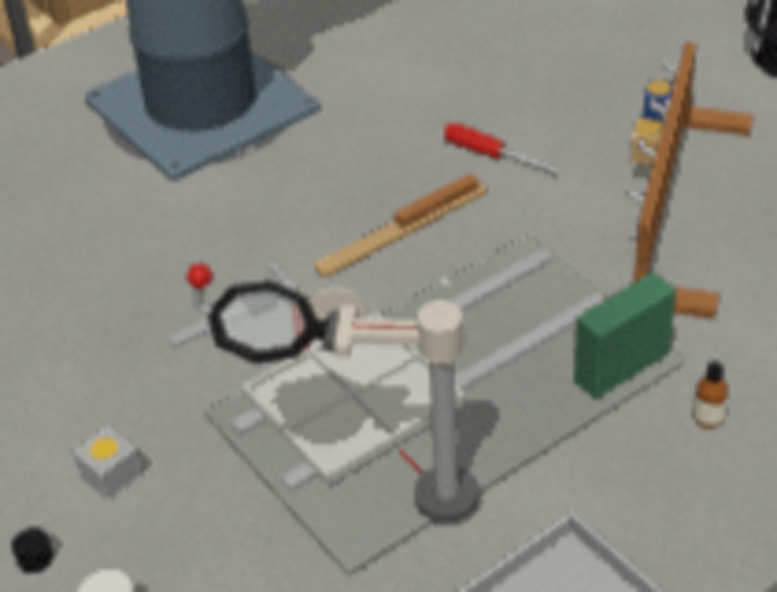

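Run:
```python
from h import *
from scipy.optimize import least_squares
s1=lambda u,v:(220+u/3,100+v/3)
s2=lambda u,v:(240+u/3.8,240+v/3.8)
c1=lambda u,v:(200+u/3.7,130+v/3.7)
obs=[('side',s1(427,240),(-90,-240,12)),('side',s1(345,532),(-90,180,12)),('side',s1(117,480),(160,180,12)),('side',s1(225,208),(160,-240,12)),
('scene',c1(207,412),(-90,-240,12)),('scene',c1(350,570),(160,-240,12)),('scene',c1(683,358),(160,180,12)),('scene',c1(530,236),(-90,180,12)),
('side',s1(408,263),(-88,-120+120,93)),]
obs=obs[:8]
def tf(p,q):
    c,s=np.cos(p[2]),np.sin(p[2]);return np.array([p[0]+c*q[0]-s*q[1],p[1]+s*q[0]+c*q[1],q[2]])
def res(p): return np.concatenate([proj(n,tf(p,q))[0]-uv for n,uv,q in obs])
best=None
for y in(-2,-1,0,1,2):
    r=least_squares(res,[600,-50,y])
    if best is None or r.cost<best.cost: best=r
p=best.x;print('slide',p,best.cost,np.round(res(p).reshape(-1,2),1).tolist())
print('handle side back z=93',back('side',s1(408,263),93), 'col',tf(p,(150,-120,0)))
h=back('side',s1(408,263),93)[0]-tf(p,(0,0,0));print('handle in slide',np.cos(p[2])*h[0]+np.sin(p[2])*h[1],-np.sin(p[2])*h[0]+np.cos(p[2])*h[1])
print('board tops side',back('side',[s2(165,57),s2(345,438),s2(332,443),s2(158,62)],112),'scene',back('scene',[c1(688,44),c1(640,280)],112))
print('discs z=75 side',back('side',[s2(305,291),s2(349,387)],75),'scene',back('scene',[c1(658,88)],75))
print('ref dot side',back('side',s1(442,162),40),back('scene',c1(105,449),40))
# triangulate knob
def tri(a,b):
    Ps=[]
    for n in('side','scene'):
        c=cal(n);R,_=cv2.Rodrigues(c['rvec']);Ps.append(c['mtx']@np.hstack([R,c['tvec'].reshape(3,1)]))
    X=cv2.triangulatePoints(Ps[0],Ps[1],np.array(a,float).reshape(2,1),np.array(b,float).reshape(2,1));return (X[:3]/X[3]).ravel()
print('knob',tri(s1(345,27),c1(200,276)))
print('lens',tri(s1(312,80),c1(263,320)))
print('coltop',tri(s1(195,122),c1(440,310)))
print('disc b',tri(s2(305,291),c1(648,128)),'disc c',tri(s2(349,387),c1(658,88)))
```

```text
slide [ 5.46401237e+02 -4.26932047e+01 -2.01965466e-02] 5.865232156465035 [[-0.3, 0.0], [0.2, -1.3], [-1.5, -0.4], [0.3, -0.9], [-0.5, -1.0], [0.4, -0.6], [0.8, -1.1], [-0.8, -1.5]]
handle side back z=93 [[ 455.12785691 -162.60977012   93.        ]] col [ 693.94722503 -165.69800749    0.        ]
handle in slide -88.83302998866868 -121.73539104960159
board tops side [[609.16376779 166.70552578 112.        ]
 [409.49014473 433.33710886 112.        ]
 [417.0172764  438.5881938  112.        ]
 [613.07786376 172.38124174 112.        ]] scene [[419.71182458 426.58665298 112.        ]
 [673.15100396  96.49351445 112.        ]]
discs z=75 side [[464.4322396  315.86477574  75.        ]
 [418.17973043 380.24349007  75.        ]] scene [[424.00350062 375.9966604   75.        ]]
ref dot side [[ 452.35250342 -390.51112695   40.        ]] [[ 457.40172618 -392.32734196   40.        ]]
knob [ 560.89515544 -313.09292127  287.09011857]
lens [ 590.22550622 -277.72566877  235.93193295]
coltop [ 691.19009963 -166.36561603  250.78802459]
disc b [466.07916633 314.96220874  71.56420998] disc c [419.31469514 379.16689249  71.49288562]
```

```bash
cat >> h.py <<'E'
from scipy.spatial.transform import Rotation as Ro
S=np.array([546.4,-42.7,-0.0202])
def sl(x,y,z=0):
    c,s=np.cos(S[2]),np.sin(S[2]);return np.array([S[0]+c*x-s*y,S[1]+s*x+c*y,z])
def tool(): 
    s=telemetry.sense(); return np.array(s['eef_pos']),Ro.from_euler('xyz',s['eef_rot']),s
def plan(pos,yaw,pitch=0.):
    p,R,s=tool(); T=Ro.from_euler('xyz',[np.pi,pitch,yaw])
    w=(R.inv()*T).as_rotvec()/np.radians(8)
    print('clk',round(s['clock'],2),'at',p.round(1),'rpy',np.round(s['eef_rot'],3),'op',round(s['opening'],2),'F',np.round(s['wrist_force'],1),'q7',s['joint_pos'][6].round(2))
    print('turn',w.round(2),'shift-after',(T.inv().apply(np.array(pos)-p)/30).round(2),'shift-now',(R.inv().apply(np.array(pos)-p)/30).round(2))
E
python3 -c "
from h import *
plan(list(sl(-88,-120,150)[:2])+[150],np.pi-.0202)"
```

```text
clk 0.15 at [219.6 611.3 244.6] rpy [-3.14   0.     2.797] op 1.0 F [-0.1  1.2  0.1] q7 -0.07
turn [-0.01 -0.   -2.32] shift-after [ -8.4  -25.58   3.15] shift-now [-16.12 -21.56   3.18]
```

Request:
carry_out([
  [[0,0,-0.8,-1,0,0,1],[0,0,-0.8,-1,0,0,1],[0,0,-0.73,-1,0,0,1],[0,0,0,-1,-1,0,1],[0,0,0,-1,-1,0,1],[0,0,0,-1,-1,0,1],[0,0,0,-1,-1,0,1],[0,0,0,0,-1,0,1],[0,0,0,0,-1,0,1],[0,0,0,0,-1,0,1],[0,0,0,0,-1,0,1],[0,0,0,0,-1,0,1]],
])

```text
clock: 1.65
eef_pos: [429.2, 311.0, 240.5]
eef_rot: [-3.135, -0.005, 3.137]
wrist_force: [-0.1, 0.4, -0.4]
opening: 1.002
```

```bash
python3 -c "
from h import *
plan(sl(-88,-120,150),np.pi-.0202)"
```

```text
clk 1.65 at [429.2 311.  240.5] rpy [-3.135 -0.005  3.137] op 1.0 F [-0.1  0.4 -0.4] q7 0.85
turn [-0.05 -0.04  0.11] shift-after [ -1.21 -15.71   3.02] shift-now [ -0.98 -15.71   3.11]
```

Request:
carry_out([
  [[0,0,0.11,-0.2,-1,0.2,1],[0,0,0,-0.2,-1,0.2,1],[0,0,0,-0.2,-1,0.3,1],[0,0,0,-0.2,-1,0.3,1],[0,0,0,-0.2,-1,0.3,1],[0,0,0,0,-1,0.3,1],[0,0,0,0,-1,0.3,1],[0,0,0,0,-1,0.3,1],[0,0,0,0,-1,0.3,0.6],[0,0,0,0,-1,0.3,0.6],[0,0,0,0,-1,0.3,0.6],[0,0,0,0,-1,0,0.6]],
])

```text
clock: 3.15
eef_pos: [450.8, -62.2, 146.2]
eef_rot: [-3.135, -0.006, 3.122]
wrist_force: [0.2, -0.2, -0.1]
opening: 0.601
```

Request:
carry_out([
  [[0,0,0,0,-1,0,0.6],[0,0,0,0,-1,0,0.6],[0,0,0,0,-0.7,0,0.6],[0,0,0,0,0,0,0.6]],
])

```text
clock: 3.65
eef_pos: [448.2, -148.0, 146.3]
eef_rot: [-3.135, -0.007, 3.118]
wrist_force: [0.1, 0.3, -0.1]
opening: 0.601
```

```bash
python3 -c "
from h import *
plan(sl(-88,-120,78),np.pi-.0202)
im=grab_frame('wrist');save('w',im,'w1.png')
plan(sl(-88,-120,78),np.pi-.0202)"
```

```text
clk 3.65 at [ 448.2 -148.   146.3] rpy [-3.135 -0.007  3.118] op 0.6 F [ 0.1  0.3 -0.1] q7 1.83
turn [-0.05 -0.05 -0.02] shift-after [-0.27 -0.42  2.28] shift-now [-0.29 -0.41  2.28]
clk 3.7 at [ 448.3 -146.9  146.2] rpy [-3.135 -0.007  3.119] op 0.6 F [ 0.  -0.4 -0.1] q7 1.83
turn [-0.05 -0.05 -0.01] shift-after [-0.27 -0.46  2.27] shift-now [-0.28 -0.45  2.27]
```

View pics/w1.png

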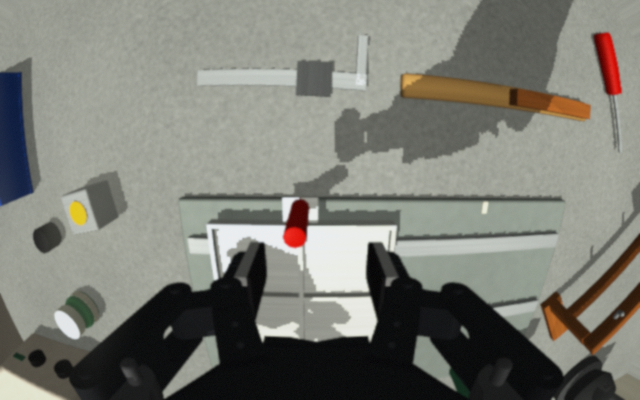

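```bash
cat >> h.py <<'E'
def wback(uv,z,pose=None):
    c=cal('wrist');K=c['mtx'];T=c['T_tool_cam']
    p,R,_=tool() if pose is None else (*pose,0)
    out=[]
    for u,v in np.atleast_2d(uv):
        a=(u-K[0,2])/K[0,0];b=(v-K[1,2])/K[1,1];r=np.hypot(a,b)
        d=np.array([np.sin(r)*a/r,np.sin(r)*b/r,np.cos(r)]); d=R.apply(T[:3,:3]@d);o=p+R.apply(T[:3,3])
        out.append(o+d*(z-o[2])/d[2])
    return np.array(out)
E
python3 -c "
from h import *
print(wback([(294,238)],93), sl(-88,-120))
print('ref dot',wback([(78,213)],40))
print('slide corners',wback([(180,198),(563,201)],12),sl(-90,-240),sl(-90,180))
"
```

```text
[[ 454.45776202 -161.01386362   93.        ]] [ 455.99411799 -160.89803932    0.        ]
ref dot [[ 454.51741631 -389.60631132   40.        ]]
slide corners [[ 449.17244933 -276.22106156   12.        ]
 [ 460.79132915  131.66308648   12.        ]] [ 451.57069087 -280.8331605     0.        ] [460.05411391 139.08115402   0.        ]
```

Request:
carry_out([
  [[0.05,0.05,0,-0.22,-0.45,0.3,0.5],[0,0,0,0,-0.02,0.8,0.5],[0,0,0,0,0,0.8,0.5],[0,0,0,0,0,0.4,0.5],[0,0,0,0,0,0,0],[0,0,0,0,0,0,0],[0,0,0,0,0,0,0],[0,0,0,0,0,0,0]],
])

```text
clock: 4.7
eef_pos: [456.9, -160.0, 74.4]
eef_rot: [-3.128, -0.013, 3.126]
wrist_force: [1.5, -1.2, -8.3]
opening: 0.165
```

```bash
python3 -c "
from h import *
plan(sl(-88,60,78),np.pi-.0202)"
```

```text
clk 4.7 at [ 456.9 -160.    74.4] rpy [-3.128 -0.013  3.126] op 0.16 F [ 1.5 -1.2 -8.3] q7 1.87
turn [-0.1  -0.09  0.03] shift-after [ 0.03  5.97 -0.12] shift-now [ 0.    5.97 -0.2 ]
```

Request:
carry_out([
  [[0,0,0,0,0.6,0,0],[0,0,0,0,0.6,0,0],[0,0,0,0,0.6,0,0],[0,0,0,0,0.6,0,0],[0,0,0,0,0.6,0,0],[0,0,0,0,0.6,0,0],[0,0,0,0,0.6,0,0],[0,0,0,0,0.6,0,0],[0,0,0,0,0.6,0,0],[0,0,0,0,0.3,0,0],[0,0,0,0,0,0,0]],
])

```text
clock: 6.08
eef_pos: [461.8, 20.3, 74.4]
eef_rot: [-3.128, -0.006, 3.129]
wrist_force: [2.4, -3.8, -8.4]
opening: 0.167
```

```bash
python3 -c "
from h import *
plan(sl(-88,60,78),np.pi-.0202)"
```

```text
clk 6.08 at [461.8  20.3  74.4] rpy [-3.128 -0.006  3.129] op 0.17 F [ 2.4 -3.8 -8.4] q7 1.51
turn [-0.09 -0.04  0.05] shift-after [ 0.07 -0.04 -0.12] shift-now [ 0.07 -0.04 -0.12]
```

Request:
carry_out([
  [[0,0,0,0,0,0,0.6],[0,0,0,0,0,0,0.6],[0,0,0,0,0,0,0.6],[-0.09,-0.04,0.05,0,0,-0.6,0.6],[0,0,0,0,0,-1,0.6],[0,0,0,0,0,-1,0.6],[0,0,0,0,0,-1,0.6]],
])

```text
clock: 6.95
eef_pos: [460.5, 18.8, 184.8]
eef_rot: [-3.141, -0.004, 3.118]
wrist_force: [-0.4, 1.2, 0.6]
opening: 0.599
```

```bash
python3 -c "
from h import *
plan(sl(-88,60,78),np.pi-.0202)
save('',grab_frame('wrist'),'w2.png')"
```

```text
clk 6.95 at [460.5  18.8 184.8] rpy [-3.141 -0.004  3.118] op 0.6 F [-0.4  1.2  0.6] q7 1.48
turn [-0.01 -0.03 -0.02] shift-after [0.03 0.01 3.56] shift-now [0.02 0.01 3.56]
```

View pics/w2.png

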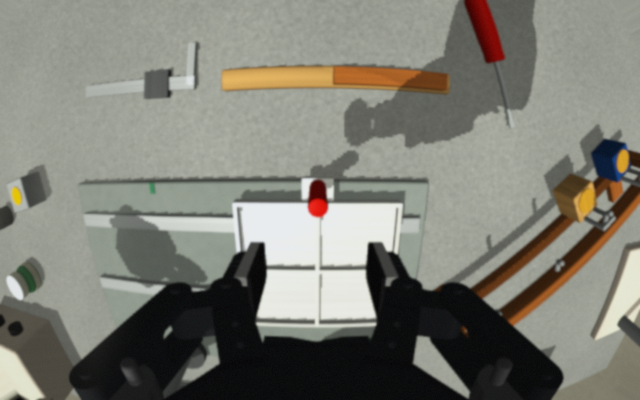

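```bash
python3 -c "
from h import *
print('post',wback([(317,207)],93), sl(-88,60))
print('discs',wback([(580,196),(622,160)],76))
plan([430,290,200],0.63+np.pi)"
```

```text
post [[462.83901308  20.00864351  93.        ]] [459.62987073  19.06523833   0.        ]
discs [[465.12240613 305.00643608  76.        ]
 [422.10006938 382.80043017  76.        ]]
clk 7.0 at [462.8  18.8 188.2] rpy [3.141e+00 1.000e-03 3.118e+00] op 0.6 F [ 1.8 -0.1  2.4] q7 1.48
turn [-0.    0.01 -4.68] shift-after [-4.44  7.95 -0.39] shift-now [ 1.31  9.01 -0.39]
```

Request:
carry_out([
  [[0,0,0,0.2,1,-0.1,0.6],[0,0,0,0.2,1,-0.1,0.6],[0,0,0,0.2,1,-0.1,0.6],[0,0,0,0.2,1,-0.1,0.6],[0,0,0,0.2,1,-0.1,0.6],[0,0,0,0.2,1,0,0.6],[0,0,-0.9,0,0.8,0,0.6],[0,0,-0.95,0,0.8,0,0.6],[0,0,-0.95,0,0.6,0,0.6],[0,0,-0.95,0,0.3,0,0.6],[0,0,-0.93,0,0,0,0.6],[0,0,0,0,0,0,0.6]],
])

```text
clock: 8.5
eef_pos: [422.2, 279.6, 205.5]
eef_rot: [-3.14, 0.007, -2.498]
wrist_force: [0.2, 0.8, 0.9]
opening: 0.601
```

```bash
python3 -c "
from h import *
plan([430,290,200],0.63+np.pi)
save('',grab_frame('wrist'),'w3.png')"
```

```text
clk 8.5 at [422.2 279.6 205.5] rpy [-3.14   0.007 -2.498] op 0.6 F [0.2 0.8 0.9] q7 1.5
turn [-0.01  0.05  0.1 ] shift-after [-0.41  0.13  0.18] shift-now [-0.41  0.12  0.19]
```

View pics/w3.png

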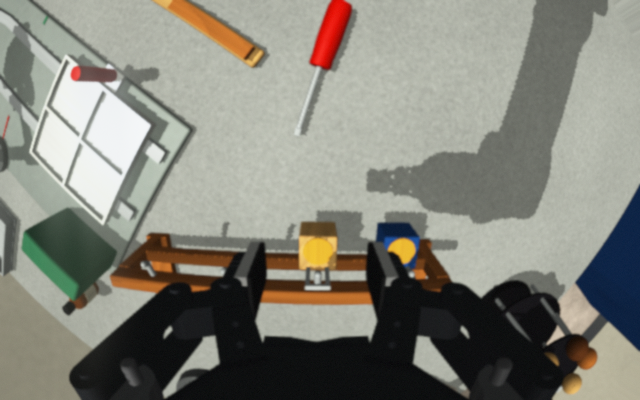

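```bash
python3 -c "
from h import *
d=wback([(318,250),(402,250)],76);print('discs',d)
v=d[1]-d[0];print(np.linalg.norm(v),np.arctan2(-v[0],v[1]))
e=wback([(302,262),(335,262),(301,225),(337,224)],75);print('blk top edges',e)
r=wback([(118,284),(448,298)],112);print(r, np.arctan2(-(r[1]-r[0])[0],(r[1]-r[0])[1]))
plan(list(d[0][:2])+[64],np.pi+0.63)"
```

```text
discs [[464.33901044 313.97991935  76.        ]
 [417.61523644 378.64918768  76.        ]]
79.78236222664165 0.6256698846176737
blk top edges [[484.04104176 309.89449257  75.        ]
 [465.36495377 334.86460863  75.        ]
 [453.84691978 287.00573233  75.        ]
 [433.71664672 312.28352743  75.        ]]
[[606.88271661 171.28651075 112.        ]
 [420.56866552 431.78251992 112.        ]] 0.6208731829663107
clk 8.55 at [422.2 279.6 205.5] rpy [-3.14   0.007 -2.499] op 0.6 F [-0.7 -0.4  0.5] q7 1.5
turn [-0.01  0.05  0.09] shift-after [-1.81  0.1   4.72] shift-now [-1.78  0.08  4.73]
```

Request:
carry_out([
  [[0,0.05,0.13,-0.9,0.05,0,0.62],[0,0,0,-0.9,0.05,0.3,0.62],[0,0,0,0,0,0.9,0.62],[0,0,0,0,0,0.9,0.62],[0,0,0,0,0,0.9,0.62]],
])

```text
clock: 9.18
eef_pos: [468.1, 314.5, 115.5]
eef_rot: [-3.139, 0.005, -2.536]
wrist_force: [1.1, -0.5, 0.1]
opening: 0.622
```

```bash
python3 -c "
from h import *
plan([465,314.5,64],np.pi+0.626)
save('',grab_frame('wrist'),'w4.png')"
```

```text
clk 9.18 at [468.1 314.5 115.5] rpy [-3.139  0.005 -2.536] op 0.62 F [ 1.1 -0.5  0.1] q7 1.46
turn [-0.02  0.04 -0.14] shift-after [0.08 0.06 1.72] shift-now [0.09 0.06 1.71]
```

View pics/w4.png

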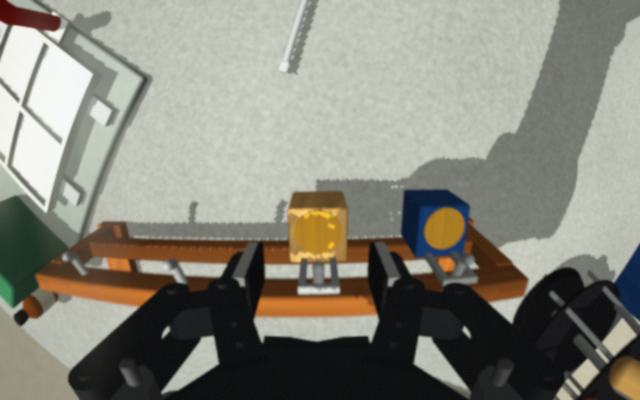

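Request:
carry_out([
  [[0,0.04,-0.14,0.08,0.04,0.5,0.62],[0,0,0,0,0,0.7,0.62],[0,0,0,0,0,0.5,0.62],[0,0,0,0,0,0,0.62]],
])

```text
clock: 9.72
eef_pos: [463.7, 312.2, 59.7]
eef_rot: [-3.139, -0.006, -2.518]
wrist_force: [-0.8, -0.5, 0.3]
opening: 0.622
```

```bash
python3 -c "
from h import *
plan([465,314.5,64],np.pi+0.626)"
```

```text
clk 9.72 at [463.7 312.2  59.7] rpy [-3.139 -0.006 -2.518] op 0.62 F [-0.8 -0.5  0.3] q7 1.47
turn [-0.02 -0.04 -0.02] shift-after [-0.08  0.04 -0.14] shift-now [-0.08  0.04 -0.15]
```

Request:
carry_out([
  [[0,0,0,0,0.04,-0.15,0.62],[0,0,0,0,0,0,0],[0,0,0,0,0,0,0],[0,0,0,0,0,0,0],[0,0,0,0,0,0,0],[0,0,0,0,0,0,0]],
])

```text
clock: 10.48
eef_pos: [463.9, 313.8, 66.5]
eef_rot: [-3.139, -0.003, -2.519]
wrist_force: [-0.5, 0.4, -0.8]
opening: 0.407
```

```bash
python3 -c "
from h import *
plan([465,314.5,82],np.pi+0.626)"
```

```text
clk 10.47 at [463.9 313.8  66.5] rpy [-3.139e+00 -3.000e-03 -2.519e+00] op 0.41 F [-0.5  0.4 -0.8] q7 1.46
turn [-0.02 -0.02 -0.02] shift-after [-0.04 -0.   -0.52] shift-now [-0.04 -0.01 -0.52]
```

Request:
carry_out([
  [[0,0,0,0,0,-0.3,0],[0,0,0,0,0,-0.28,0],[0,0,0,0,0,0,0]],
])

```text
clock: 10.85
eef_pos: [463.9, 313.9, 85.3]
eef_rot: [-3.138, -0.003, -2.519]
wrist_force: [-0.9, -0.7, -0.9]
opening: 0.406
```

```bash
python3 -c "
from h import *
plan([465,314.5,82],np.pi+0.626)"
```

```text
clk 10.85 at [463.9 313.9  85.3] rpy [-3.138e+00 -3.000e-03 -2.519e+00] op 0.41 F [-0.9 -0.7 -0.9] q7 1.47
turn [-0.02 -0.02 -0.02] shift-after [-0.04 -0.    0.11] shift-now [-0.04 -0.    0.11]
```

Request:
carry_out([
  [[0,0,0,0.5,0,0,0],[0,0,0,0.5,0,0,0],[0,0,0,0.5,0,0,0],[0,0,0,0,0,-0.8,0],[0,0,0,0,0,-1,0],[0,0,0,0,0,-1,0],[0,0,0,0,0,-1,0]],
])

```text
clock: 11.72
eef_pos: [423.1, 284.9, 200.6]
eef_rot: [-3.138, -0.008, -2.518]
wrist_force: [-0.1, 0.3, -1.6]
opening: 0.412
```

```bash
python3 -c "
from h import *
b=sl(-36,60+40)
plan([b[0],b[1],150],np.pi-.02)
save('',grab_frame('wrist'),'w5.png')"
```

```text
clk 11.72 at [423.1 284.9 200.6] rpy [-3.138 -0.008 -2.518] op 0.41 F [-0.1  0.3 -1.6] q7 1.48
turn [-0.04 -0.04  4.61] shift-after [-3.13 -7.5   1.69] shift-now [ 1.98 -7.87  1.73]
```

View pics/w5.png

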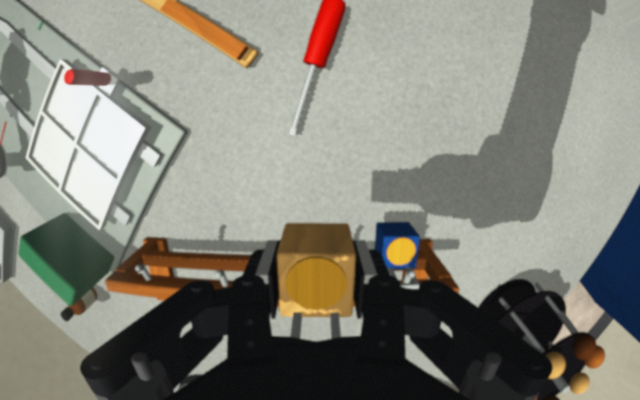

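```bash
python3 -c "
from h import *
b=sl(36,60+40);print(b)
plan([b[0],b[1],130],np.pi-.02)"
```

```text
[584.41251816  56.55244815   0.        ]
clk 11.78 at [425.  286.3 204.3] rpy [-3.139e+00 -2.000e-03 -2.519e+00] op 0.41 F [1.8 1.  1.2] q7 1.48
turn [-0.03 -0.    4.6 ] shift-after [-5.47 -7.55  2.48] shift-now [ 0.15 -9.31  2.51]
```

Request:
carry_out([
  [[0,0,0.9,0.2,-0.8,0,0],[0,0,0.95,0.2,-0.9,0,0],[0,0,0.95,0,-0.9,0,0],[0,0,0.95,0,-0.9,0,0],[0,0,0.86,0,-0.9,0,0],[0,0,0,-0.5,-0.5,0,0],[0,0,0,-0.5,-0.5,0,0],[0,0,0,0,0,0,0]],
])

```text
clock: 12.78
eef_pos: [487.4, 121.8, 205.3]
eef_rot: [-3.141, 0.004, 3.1]
wrist_force: [-0.9, 0.5, -0.9]
opening: 0.404
```

```bash
python3 -c "
from h import *
b=sl(36,60+40);print(b)
plan([b[0],b[1],130],np.pi-.02)"
```

```text
[584.41251816  56.55244815   0.        ]
clk 12.78 at [487.4 121.8 205.3] rpy [-3.141  0.004  3.1  ] op 0.4 F [-0.9  0.5 -0.9] q7 1.25
turn [-0.    0.03 -0.16] shift-after [-3.28 -2.11  2.51] shift-now [-3.31 -2.04  2.52]
```

Request:
carry_out([
  [[0,0,-0.16,-0.8,-0.5,0,0],[0,0,0,-0.8,-0.5,0.2,0],[0,0,0,-0.8,-0.5,0.5,0],[0,0,0,-0.7,-0.4,0.6,0],[0,0,0,0,0,0.6,0],[0,0,0,0,0,0.2,0],[0,0,0,0,0,0,0]],
])

```text
clock: 13.65
eef_pos: [575.5, 69.9, 139.4]
eef_rot: [3.137, -0.001, 3.132]
wrist_force: [0.2, -0.1, -0.8]
opening: 0.411
```

```bash
python3 -c "
from h import *
b=sl(36,60+40);print(b)
plan([b[0],b[1],60],np.pi-.02)
save('',grab_frame('wrist'),'w6.png')"
```

```text
[584.41251816  56.55244815   0.        ]
clk 13.65 at [575.5  69.9 139.4] rpy [ 3.137e+00 -1.000e-03  3.132e+00] op 0.41 F [ 0.2 -0.1 -0.8] q7 1.45
turn [ 0.03 -0.01  0.07] shift-after [-0.31 -0.44  2.65] shift-now [-0.3  -0.45  2.64]
```

View pics/w6.png

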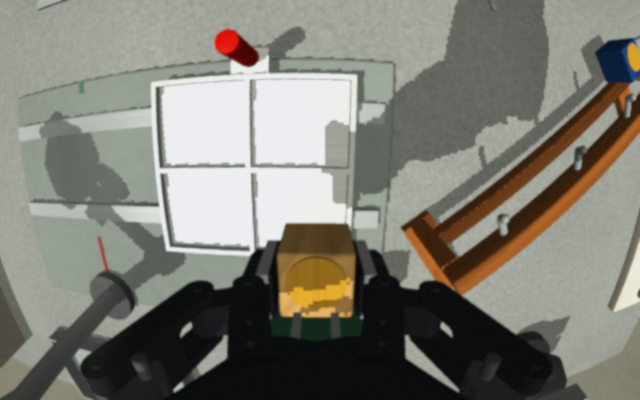

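```bash
python3 -c "
from h import *
print(wback([(152,83),(358,73),(167,250),(249,167)],35));print(sl(-74,-21),sl(-74,143),sl(74,-21),sl(0,61))"
```

```text
[[472.75982513 -60.35675101  35.        ]
 [474.9573736  103.03084468  35.        ]
 [618.87903909 -64.4855766   35.        ]
 [545.5179875   19.46638122  35.        ]]
[471.99092581 -62.20101738   0.        ] [475.30350053 101.76552448   0.        ] [619.96073188 -65.19041407   0.        ] [547.6321162  18.2875552   0.       ]
```

Request:
carry_out([
  [[0,0,0.07,-0.3,-0.42,0.3,0],[0,0,0,0,0,0.8,0],[0,0,0,0,0,0.8,0],[0,0,0,0,0,0.3,0],[0,0,0,0,0,0.2,0],[0,0,0,0,0,0,0]],
])

```text
clock: 14.45
eef_pos: [588.9, 54.8, 68.0]
eef_rot: [3.137, 0.007, 3.119]
wrist_force: [-0.3, -0.4, -1.1]
opening: 0.405
```

```bash
python3 -c "
from h import *
b=sl(36,60+40);print(b)
plan([b[0],b[1],58.5],np.pi-.02)"
```

```text
[584.41251816  56.55244815   0.        ]
clk 14.45 at [588.9  54.8  68. ] rpy [3.137 0.007 3.119] op 0.41 F [-0.3 -0.4 -1.1] q7 1.49
turn [ 0.03  0.05 -0.02] shift-after [0.15 0.06 0.32] shift-now [0.15 0.06 0.31]
```

Request:
carry_out([
  [[0.03,0.05,0,0.15,0.06,0.1,0],[0,0,0,0,0,0.12,0],[0,0,0,0,0,0.06,0],[0,0,0,0,0,0,0]],
])

```text
clock: 14.95
eef_pos: [585.2, 57.2, 60.6]
eef_rot: [3.141, 0.002, 3.12]
wrist_force: [-0.1, -0.0, -1.4]
opening: 0.406
```

```bash
python3 -c "
from h import *
b=sl(36,60+40);print(b)
plan([b[0],b[1],58.5],np.pi-.02)"
```

```text
[584.41251816  56.55244815   0.        ]
clk 14.95 at [585.2  57.2  60.6] rpy [3.141e+00 2.000e-03 3.120e+00] op 0.41 F [-0.1 -0.  -1.4] q7 1.48
turn [ 0.    0.01 -0.01] shift-after [ 0.03 -0.02  0.07] shift-now [ 0.03 -0.02  0.07]
```

Lower 2 mm, release gently, rise.

Request:
carry_out([
  [[0,0,0,0,0,0.06,0],[0,0,0,0,0,0.02,0],[0,0,0,0,0,0,0.62],[0,0,0,0,0,0,0.62],[0,0,0,0,0,0,0.62],[0,0,0,0,0,-0.5,0.62],[0,0,0,0,0,-1,0.62],[0,0,0,0,0,-1,0.62],[0,0,0,0,0,-1,0.62],[0,0,0,0,0,-1,0.62]],
])

```text
clock: 16.2
eef_pos: [584.7, 56.8, 200.3]
eef_rot: [3.141, 0.001, 3.119]
wrist_force: [0.3, 0.3, -0.8]
opening: 0.623
```

```bash
python3 -c "
from h import *
plan([417.6,378.6,200],np.pi+.626)
save('',grab_frame('wrist'),'w7.png')"
```

```text
clk 16.2 at [584.7  56.8 200.3] rpy [3.141e+00 1.000e-03 3.119e+00] op 0.62 F [ 0.3  0.3 -0.8] q7 1.45
turn [-0.    0.01 -4.64] shift-after [-1.770e+00  1.196e+01  1.000e-02] shift-now [5.81e+00 1.06e+01 1.00e-02]
```

View pics/w7.png

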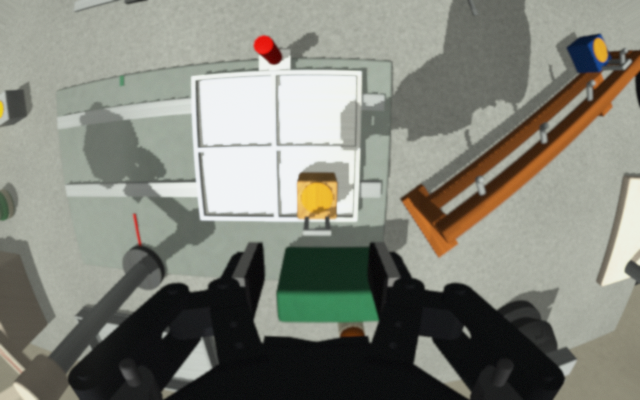

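Request:
carry_out([
  [[0,0,0,0.6,1,0,0.62],[0,0,0,0.6,1,0,0.62],[0,0,0,0.6,1,0,0.62],[0,0,0,0.6,1,0,0.62],[0,0,0,0.6,1,0,0.62],[0,0,0,0.6,1,0,0.62],[0,0,-0.9,0.6,1,0,0.62],[0,0,-0.95,0.3,0.9,0,0.62],[0,0,-0.95,0,0.9,0,0.62],[0,0,-0.95,-0.2,0.9,0,0.62],[0,0,-0.9,-0.4,0.5,0,0.62],[0,0,0,0,0,0,0.62]],
])

```text
clock: 17.75
eef_pos: [445.5, 377.7, 216.6]
eef_rot: [-3.134, 0.024, -2.498]
wrist_force: [0.4, -1.2, -0.1]
opening: 0.618
```

```bash
python3 -c "
from h import *
plan([417.6,378.6,120],np.pi+.626)"
```

```text
clk 17.75 at [445.5 377.7 216.6] rpy [-3.134  0.024 -2.498] op 0.62 F [ 0.4 -1.2 -0.1] q7 1.39
turn [-0.05  0.17  0.12] shift-after [0.73 0.57 3.22] shift-now [0.8  0.61 3.2 ]
```

Request:
carry_out([
  [[-0.05,0.17,0.12,0.4,0.3,0.3,0.62],[0,0,0,0.35,0.3,0.8,0.62],[0,0,0,0,0,0.8,0.62],[0,0,0,0,0,0.5,0.62],[0,0,0,0,0,0.2,0.62]],
])

```text
clock: 18.38
eef_pos: [413.9, 373.7, 135.8]
eef_rot: [-3.14, -0.006, -2.532]
wrist_force: [0.0, 0.3, -0.0]
opening: 0.619
```

```bash
python3 -c "
from h import *
plan([417.6,378.6,65],np.pi+.626)
save('',grab_frame('wrist'),'w8.png')"
```

```text
clk 18.38 at [413.9 373.7 135.8] rpy [-3.14  -0.006 -2.532] op 0.62 F [ 0.   0.3 -0. ] q7 1.32
turn [-0.01 -0.04 -0.12] shift-after [-0.19  0.06  2.36] shift-now [-0.21  0.07  2.36]
```

View pics/w8.png

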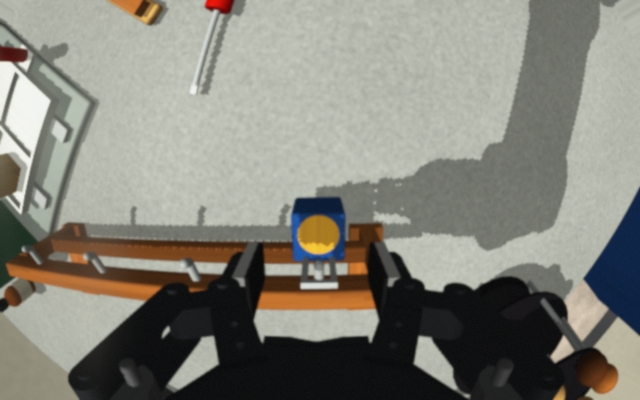

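Request:
carry_out([
  [[0,-0.04,-0.12,-0.18,0.07,0.4,0.62],[0,0,0,0,0,0.7,0.62],[0,0,0,0,0,0.7,0.62],[0,0,0,0,0,0.3,0.62],[0,0,0,0,0,0.1,0.62],[0,0,0,0,0,0,0.62]],
])

```text
clock: 19.18
eef_pos: [420.1, 381.1, 68.8]
eef_rot: [-3.141, 0.006, -2.514]
wrist_force: [-0.1, 0.4, 0.5]
opening: 0.621
```

```bash
python3 -c "
from h import *
plan([417.6,378.6,65],np.pi+.626)"
```

```text
clk 19.18 at [420.1 381.1  68.8] rpy [-3.141  0.006 -2.514] op 0.62 F [-0.1  0.4  0.5] q7 1.32
turn [-0.01  0.05  0.01] shift-after [ 0.12 -0.02  0.13] shift-now [ 0.12 -0.02  0.12]
```

Request:
carry_out([
  [[0,0.05,0,0.1,0,0.1,0.62],[0,0,0,0,0,0,0],[0,0,0,0,0,0,0],[0,0,0,0,0,0,0],[0,0,0,0,0,0,0],[0,0,0,0,0,0,0]],
])

```text
clock: 19.92
eef_pos: [418.0, 379.7, 66.9]
eef_rot: [-3.141, 0.001, -2.514]
wrist_force: [-0.3, -0.2, 0.3]
opening: 0.408
```

Request:
carry_out([
  [[0,0,0,0,0,-0.3,0],[0,0,0,0,0,-0.27,0],[0,0,0,0,0,0,0]],
])

```text
clock: 20.3
eef_pos: [418.0, 379.7, 85.4]
eef_rot: [-3.141, 0.001, -2.514]
wrist_force: [-1.4, -0.0, -0.7]
opening: 0.407
```

Request:
carry_out([
  [[0,0,0,0.5,0,0,0],[0,0,0,0.5,0,0,0],[0,0,0,0.5,0,0,0],[0,0,0,0,0,-0.8,0],[0,0,0,0,0,-1,0],[0,0,0,0,0,-1,0],[0,0,0,0,0,-1,0],[0,0,0,0,-0.8,0,0],[0,0,0.9,0,-1,0,0],[0,0,0.95,0,-1,0,0],[0,0,0.95,0,-1,0,0],[0,0,0.95,0,-1,0,0]],
])

```text
clock: 21.8
eef_pos: [441.4, 222.0, 203.3]
eef_rot: [3.139, 0.003, -3.048]
wrist_force: [-0.3, -0.1, -1.3]
opening: 0.411
```

```bash
python3 -c "
from h import *
b=sl(36,60-40);print(b)
plan([b[0],b[1],200],np.pi-.02)"
```

```text
[582.79662806 -23.43123081   0.        ]
clk 21.8 at [441.4 222.  203.3] rpy [ 3.139e+00  3.000e-03 -3.048e+00] op 0.41 F [-0.3 -0.1 -1.3] q7 1.14
turn [0.02 0.02 0.81] shift-after [-4.88 -8.09  0.11] shift-now [-3.93 -8.59  0.1 ]
```

Request:
carry_out([
  [[0,0,0.81,-0.3,-1,0,0],[0,0,0,-0.6,-1,0,0],[0,0,0,-0.6,-1,0,0],[0,0,0,-0.6,-1,0,0],[0,0,0,-0.6,-1,0,0],[0,0,0,-0.6,-1,0,0],[0,0,0,-0.6,-0.9,0,0],[0,0,0,-0.6,-0.8,0,0],[0,0,0,-0.3,-0.5,0,0],[0,0,0,0,0,0,0]],
])

```text
clock: 23.05
eef_pos: [585.7, -43.2, 202.6]
eef_rot: [3.14, 0.004, 3.102]
wrist_force: [-1.5, 0.5, -1.5]
opening: 0.408
```

```bash
python3 -c "
from h import *
b=sl(36,60-40);print(b)
plan([b[0],b[1],66],np.pi-.02)"
```

```text
[582.79662806 -23.43123081   0.        ]
clk 23.05 at [585.7 -43.2 202.6] rpy [3.14  0.004 3.102] op 0.41 F [-1.5  0.5 -1.5] q7 1.63
turn [ 0.01  0.03 -0.14] shift-after [0.11 0.66 4.55] shift-now [0.14 0.65 4.55]
```

Request:
carry_out([
  [[0,0,-0.14,0.12,0.6,0.3,0],[0,0,0,0,0,0.9,0],[0,0,0,0,0,0.9,0],[0,0,0,0,0,0.9,0],[0,0,0,0,0,0.6,0],[0,0,0,0,0,0.4,0],[0,0,0,0,0,0,0]],
])

```text
clock: 23.92
eef_pos: [578.6, -6.3, 77.0]
eef_rot: [3.131, 0.0, 3.142]
wrist_force: [0.2, -0.2, -1.5]
opening: 0.408
```

```bash
python3 -c "
from h import *
b=sl(36,60-40);print(b)
plan([b[0],b[1],59.5],np.pi-.02)"
```

```text
[582.79662806 -23.43123081   0.        ]
clk 23.93 at [578.6  -6.3  77. ] rpy [3.131 0.    3.142] op 0.41 F [ 0.2 -0.2 -1.5] q7 1.64
turn [0.08 0.   0.14] shift-after [-0.15 -0.57  0.58] shift-now [-0.14 -0.58  0.58]
```

Request:
carry_out([
  [[0.07,0,0.12,-0.12,-0.55,0,0],[0,0,0,0,0,0,0],[0,0,0,0,0,0.25,0],[0,0,0,0,0,0.15,0],[0,0,0,0,0,0,0]],
])

```text
clock: 24.55
eef_pos: [584.3, -24.7, 66.3]
eef_rot: [3.141, 0.004, 3.122]
wrist_force: [0.6, 0.3, -0.5]
opening: 0.406
```

```bash
python3 -c "
from h import *
b=sl(36,60-40);print(b)
plan([b[0],b[1],59.0],np.pi-.02)"
```

```text
[582.79662806 -23.43123081   0.        ]
clk 24.55 at [584.3 -24.7  66.3] rpy [3.141 0.004 3.122] op 0.41 F [ 0.6  0.3 -0.5] q7 1.65
turn [0.   0.03 0.  ] shift-after [0.05 0.04 0.24] shift-now [0.05 0.04 0.24]
```

Request:
carry_out([
  [[0,0.03,0,0.04,0.03,0.12,0],[0,0,0,0,0,0.1,0],[0,0,0,0,0,0.03,0],[0,0,0,0,0,0,0]],
])

```text
clock: 25.05
eef_pos: [583.2, -23.6, 60.2]
eef_rot: [3.141, -0.0, 3.123]
wrist_force: [0.6, -0.1, -1.0]
opening: 0.407
```

Request:
carry_out([
  [[0,0,0,0,0,0.04,0],[0,0,0,0,0,0.01,0],[0,0,0,0,0,0,0.62],[0,0,0,0,0,0,0.62],[0,0,0,0,0,0,0.62],[0,0,0,0,0,-0.5,0.62],[0,0,0,0,0,-1,0.62],[0,0,0,0,0,-1,0.62],[0,0,0,0,0,-1,0.62],[0,0,0,0.5,-0.5,-1,0.62]],
])

```text
clock: 26.3
eef_pos: [568.0, -37.0, 200.3]
eef_rot: [3.14, -0.001, 3.125]
wrist_force: [-0.0, -1.0, -0.4]
opening: 0.618
```

```bash
python3 -c "
from h import *
plan([454,-390,200],np.pi-.02)
save('',grab_frame('wrist'),'w9.png')"
```

```text
clk 26.3 at [568.  -37.  200.3] rpy [ 3.140e+00 -1.000e-03  3.125e+00] op 0.62 F [-0.  -1.  -0.4] q7 1.64
turn [ 0.01 -0.01  0.03] shift-after [ 3.570e+00 -1.184e+01  1.000e-02] shift-now [  3.61 -11.83  -0.  ]
```

View pics/w9.png

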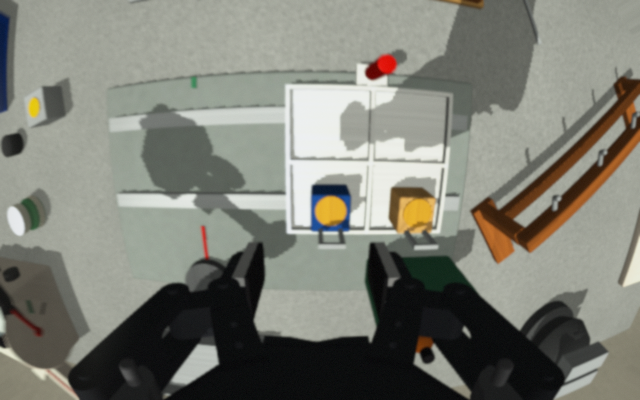

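Request:
carry_out([
  [[0,0,0,1,-0.3,0,0.8],[0,0,0,1,-0.6,0,0.8],[0,0,0,1,-1,0,0.8],[0,0,0,0.7,-1,0,0.8],[0,0,0,0.2,-1,0,0.8],[0,0,0,0,-1,0,0.8],[0,0,0,0,-1,0,0.8],[0,0,0,0,-1,0,0.8],[0,0,0,0,-1,0,0.8],[0,0,0,0,-1,0,0.8],[0,0,0,0,0,0,0.8]],
])

```text
clock: 27.72
eef_pos: [442.8, -315.4, 214.8]
eef_rot: [-3.14, 0.019, 3.118]
wrist_force: [-0.3, 0.4, -0.6]
opening: 0.795
```

```bash
python3 -c "
from h import *
plan([454,-390,200],np.pi-.02)
save('',grab_frame('wrist'),'w10.png')"
```

```text
clk 27.73 at [ 442.8 -315.4  214.8] rpy [-3.14   0.019  3.118] op 0.8 F [-0.3  0.4 -0.6] q7 2.23
turn [-0.01  0.14 -0.03] shift-after [-0.42 -2.48  0.49] shift-now [-0.42 -2.48  0.5 ]
```

View pics/w10.png

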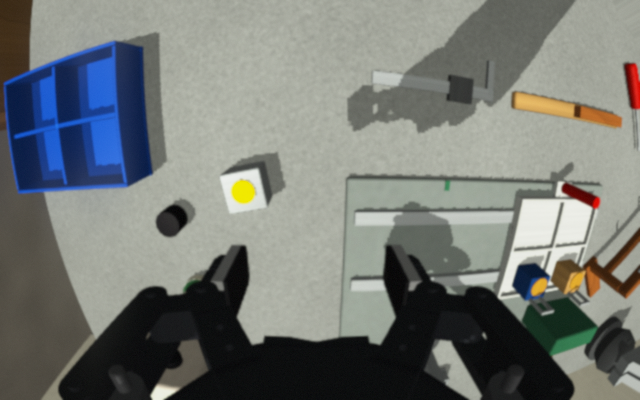

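```bash
python3 -c "
from h import *
print(wback([(243,191)],40), 'loupe',wback([(171,220)],28))
e=wback([(220,177),(261,168),(267,206),(225,213)],40)[:,:2];print(e,e.mean(0))
for i in range(4):
  v=e[(i+1)%4]-e[i];print(np.degrees(np.arctan2(v[1],v[0])),np.linalg.norm(v))
"
```

```text
[[ 453.93604471 -389.02760858   40.        ]] loupe [[ 490.47772515 -485.25763056   28.        ]]
[[ 438.22220662 -412.48489143]
 [ 430.37192969 -368.30495101]
 [ 470.78080525 -364.89077636]
 [ 477.88042844 -411.47279616]] [ 454.3138425  -389.28835374]
100.07565143660767 44.8719732466764
4.829490911631635 40.55285209135267
-81.33416885601784 47.11994500923885
-178.53810381670715 39.671134277447464
```

Request:
carry_out([
  [[0,0.14,-0.8,-0.2,-0.8,0,0.8],[0,0,0,0,-0.8,0.3,0.8],[0,0,0,0,-0.5,0.8,0.8],[0,0,0,0,0,0.8,0.8],[0,0,0,0,0,0.8,0.8],[0,0,0,0,0,0,0.8]],
])

```text
clock: 28.52
eef_pos: [456.4, -369.9, 134.2]
eef_rot: [3.139, 0.003, -3.039]
wrist_force: [-0.4, 0.6, -0.2]
opening: 0.8
```

```bash
python3 -c "
from h import *
plan([454,-389.2,30],np.pi+.1)
save('',grab_frame('wrist'),'w11.png')"
```

```text
clk 28.52 at [ 456.4 -369.9  134.2] rpy [ 3.139e+00  3.000e-03 -3.039e+00] op 0.8 F [-0.4  0.6 -0.2] q7 2.45
turn [0.02 0.02 0.02] shift-after [ 0.15 -0.63  3.47] shift-now [ 0.16 -0.64  3.47]
```

View pics/w11.png

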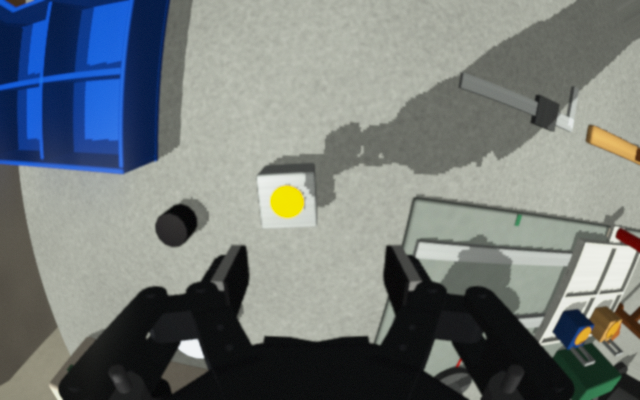

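Request:
carry_out([
  [[0,0,0,0.14,-0.6,0.3,0.8],[0,0,0,0,0,0.8,0.8],[0,0,0,0,0,0.8,0.8],[0,0,0,0,0,0.3,0.8],[0,0,0,0,0,0,0.8]],
])

```text
clock: 29.2
eef_pos: [457.7, -395.7, 72.3]
eef_rot: [-3.135, 0.011, -3.04]
wrist_force: [-0.4, 0.5, 0.9]
opening: 0.801
```

```bash
python3 -c "
from h import *
plan([454,-389.2,30],np.pi+.1)
save('',grab_frame('wrist'),'w12.png')"
```

```text
clk 29.2 at [ 457.7 -395.7   72.3] rpy [-3.135  0.011 -3.04 ] op 0.8 F [-0.4  0.5  0.9] q7 2.5
turn [-0.05  0.08  0.01] shift-after [0.1  0.23 1.41] shift-now [0.12 0.24 1.41]
```

View pics/w12.png

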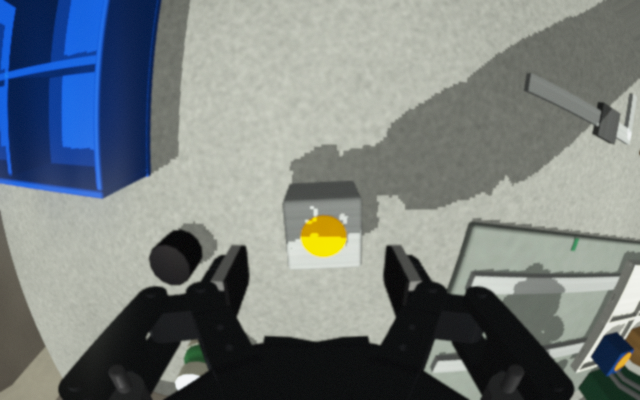

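Request:
carry_out([
  [[-0.05,0.08,0,0.1,0.22,0.3,0.8],[0,0,0,0,0,0.6,0.8],[0,0,0,0,0,0.4,0.8],[0,0,0,0,0,0,0.8]],
])

```text
clock: 29.75
eef_pos: [454.9, -389.7, 32.3]
eef_rot: [-3.14, 0.001, -3.039]
wrist_force: [-0.1, -1.0, 0.7]
opening: 0.799
```

```bash
python3 -c "
from h import *
plan([454,-389.2,30],np.pi+.1)"
```

```text
clk 29.75 at [ 454.9 -389.7   32.3] rpy [-3.140e+00  1.000e-03 -3.039e+00] op 0.8 F [-0.1 -1.   0.7] q7 2.51
turn [-0.01  0.01  0.02] shift-after [0.03 0.02 0.08] shift-now [0.03 0.02 0.08]
```

Request:
carry_out([
  [[0,0,0,0,0,0.08,0.8],[0,0,0,0,0,0,0],[0,0,0,0,0,0,0],[0,0,0,0,0,0,0],[0,0,0,0,0,0,0],[0,0,0,0,0,0,0],[0,0,0,0,0,0,0]],
])

```text
clock: 30.62
eef_pos: [455.2, -390.6, 30.6]
eef_rot: [-3.139, 0.002, -3.04]
wrist_force: [-0.7, -0.1, -0.5]
opening: 0.506
```

```bash
python3 -c "
from h import *
plan([454,-389.2,160],np.pi-.02)"
```

```text
clk 30.62 at [ 455.2 -390.6   30.6] rpy [-3.139e+00  2.000e-03 -3.040e+00] op 0.51 F [-0.7 -0.1 -0.5] q7 2.51
turn [-0.02  0.02  0.87] shift-after [ 0.04  0.04 -4.31] shift-now [ 0.03  0.04 -4.31]
```

Request:
carry_out([
  [[0,0,0,0,0,-0.4,0],[0,0,0,0,0,-0.9,0],[0,0,0,0,0,-0.9,0],[0,0,0,0,0,-0.9,0],[0,0,0.87,0,0.5,-0.9,0],[0,0,0,0,0.9,0,0],[0,0,0,0,0.9,0,0],[0,0,0,0,0.9,0,0],[0,0,0,0,0.9,0,0],[0,0,0,0,0.9,0,0],[0,0,0,0,0.9,0,0],[0,0,0,0,0.9,0,0]],
])

```text
clock: 32.12
eef_pos: [455.5, -180.1, 160.1]
eef_rot: [3.141, 0.003, 3.113]
wrist_force: [0.3, -0.3, -3.4]
opening: 0.501
```

```bash
python3 -c "
from h import *
b=sl(-36,20);plan([b[0],b[1],140],np.pi-.02)"
```

```text
clk 32.12 at [ 455.5 -180.1  160.1] rpy [3.141e+00 3.000e-03 3.113e+00] op 0.5 F [ 0.3 -0.3 -3.4] q7 1.99
turn [ 0.    0.02 -0.06] shift-after [-1.74  5.31  0.67] shift-now [-1.69  5.32  0.68]
```

Request:
carry_out([
  [[0,0,-0.06,-0.3,0.9,0,0],[0,0,0,-0.4,0.9,0,0],[0,0,0,-0.4,0.9,0,0],[0,0,0,-0.4,0.9,0,0],[0,0,0,-0.1,0.8,0,0],[0,0,0,0,0.4,0.2,0],[0,0,0,0,0,0.2,0],[0,0,0,0,0,0,0]],
])

```text
clock: 33.12
eef_pos: [505.5, -31.1, 150.9]
eef_rot: [3.14, 0.003, 3.123]
wrist_force: [0.5, -1.1, -3.0]
opening: 0.503
```

```bash
python3 -c "
from h import *
b=sl(-36,20);plan([b[0],b[1],80],np.pi-.02)"
```

```text
clk 33.12 at [505.5 -31.1 150.9] rpy [3.140e+00 3.000e-03 3.123e+00] op 0.5 F [ 0.5 -1.1 -3. ] q7 1.68
turn [0.01 0.02 0.01] shift-after [-0.17  0.31  2.36] shift-now [-0.17  0.3   2.37]
```

Request:
carry_out([
  [[0,0,0,-0.16,0.28,0.2,0],[0,0,0,0,0,0.8,0],[0,0,0,0,0,0.8,0],[0,0,0,0,0,0.4,0],[0,0,0,0,0,0,0]],
])

```text
clock: 33.75
eef_pos: [512.5, -24.2, 82.9]
eef_rot: [3.14, 0.005, 3.119]
wrist_force: [1.2, 0.3, -2.7]
opening: 0.501
```

```bash
python3 -c "
from h import *
b=sl(-36,20);plan([b[0],b[1],58],np.pi-.02)"
```

```text
clk 33.75 at [512.5 -24.2  82.9] rpy [3.14  0.005 3.119] op 0.5 F [ 1.2  0.3 -2.7] q7 1.7
turn [ 0.01  0.03 -0.02] shift-after [0.06 0.07 0.83] shift-now [0.06 0.07 0.83]
```

Request:
carry_out([
  [[0,0,0,0.05,0.06,0.3,0],[0,0,0,0,0,0.3,0],[0,0,0,0,0,0.12,0],[0,0,0,0,0,0,0]],
])

```text
clock: 34.25
eef_pos: [512.4, -22.2, 61.3]
eef_rot: [3.14, 0.008, 3.119]
wrist_force: [-0.0, 0.1, -2.8]
opening: 0.499
```

```bash
python3 -c "
from h import *
b=sl(-36,20);plan([b[0],b[1],58],np.pi-.02)"
```

```text
clk 34.25 at [512.4 -22.2  61.3] rpy [3.14  0.008 3.119] op 0.5 F [-0.   0.1 -2.8] q7 1.7
turn [ 0.01  0.05 -0.02] shift-after [0.05 0.01 0.11] shift-now [0.05 0.01 0.11]
```

Request:
carry_out([
  [[0,0.05,0,0.04,0,0.08,0],[0,0,0,0,0,0.03,0],[0,0,0,0,0,0,0],[0,0,0,0,0,0,0.75],[0,0,0,0,0,0,0.75],[0,0,0,0,0,0,0.75],[0,0,0,0,0,-0.5,0.75],[0,0,0,0,0,-1,0.75],[0,0,0,0,0,-1,0.75],[0,0,0,0,0,-1,0.75]],
])

```text
clock: 35.5
eef_pos: [511.5, -22.7, 168.4]
eef_rot: [3.14, 0.001, 3.118]
wrist_force: [0.2, -0.4, 0.4]
opening: 0.746
```

```bash
python3 -c "
from h import *
plan(sl(-88,61,150),np.pi-.02)
save('',grab_frame('wrist'),'w13.png')"
```

```text
clk 35.5 at [511.5 -22.7 168.4] rpy [3.140e+00 1.000e-03 3.118e+00] op 0.75 F [ 0.2 -0.4  0.4] q7 1.65
turn [ 0.01  0.01 -0.03] shift-after [1.76 1.39 0.61] shift-now [1.76 1.38 0.61]
```

View pics/w13.png

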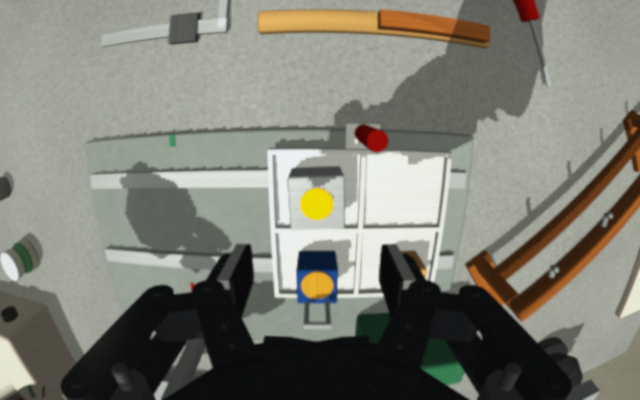

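Request:
carry_out([
  [[0,0,0,0.8,0.6,0,0.5],[0,0,0,0.8,0.6,0,0.5],[0,0,0,0.1,0.2,0,0.5],[0,0,0,0,0,0.4,0.5],[0,0,0,0,0,0,0.5]],
])

```text
clock: 36.17
eef_pos: [466.4, 20.4, 163.8]
eef_rot: [3.138, 0.016, 3.115]
wrist_force: [-0.5, -1.6, 0.7]
opening: 0.501
```

```bash
python3 -c "
from h import *
plan([461.5,20.2,76],np.pi-.02)"
```

```text
clk 36.17 at [466.4  20.4 163.8] rpy [3.138 0.016 3.115] op 0.5 F [-0.5 -1.6  0.7] q7 1.54
turn [ 0.02  0.12 -0.04] shift-after [ 0.16 -0.01  2.93] shift-now [ 0.21 -0.02  2.92]
```

Request:
carry_out([
  [[0,0.12,-0.04,0.14,0,0.4,0.5],[0,0,0,0,0,0.9,0.5],[0,0,0,0,0,0.8,0.5],[0,0,0,0,0,0.5,0.5],[0,0,0,0,0,0,0.5]],
])

```text
clock: 36.8
eef_pos: [463.2, 18.3, 80.8]
eef_rot: [3.14, -0.004, 3.118]
wrist_force: [0.9, 0.2, 0.6]
opening: 0.5
```

```bash
python3 -c "
from h import *
plan([461.5,20.2,76],np.pi-.02)"
```

```text
clk 36.8 at [463.2  18.3  80.8] rpy [ 3.14  -0.004  3.118] op 0.5 F [0.9 0.2 0.6] q7 1.6
turn [ 0.01 -0.03 -0.02] shift-after [0.06 0.06 0.16] shift-now [0.06 0.06 0.16]
```

Grip the post and move back by 180 mm, slowly.

Request:
carry_out([
  [[0,0,0,0.06,0.06,0.15,0.5],[0,0,0,0,0,0,0],[0,0,0,0,0,0,0],[0,0,0,0,0,0,0],[0,0,0,0,0,0,0],[0,0,0,0,-0.3,0,0],[0,0,0,0,-0.4,0,0],[0,0,0,0,-0.5,0,0],[0,0,0,0,-0.5,0,0],[0,0,0,0,-0.5,0,0],[0,0,0,0,-0.5,0,0],[0,0,0,0,-0.5,0,0]],
])

```text
clock: 38.3
eef_pos: [459.6, -80.6, 77.4]
eef_rot: [3.137, -0.002, 3.12]
wrist_force: [0.7, 0.7, -0.9]
opening: 0.165
```

```bash
python3 -c "
from h import *
plan([457,-160.5,75],np.pi-.02)"
```

```text
clk 38.3 at [459.6 -80.6  77.4] rpy [ 3.137e+00 -2.000e-03  3.120e+00] op 0.17 F [ 0.7  0.7 -0.9] q7 1.81
turn [ 0.03 -0.01 -0.01] shift-after [ 0.04 -2.66  0.08] shift-now [ 0.03 -2.66  0.07]
```

Request:
carry_out([
  [[0,0,0,0,-0.5,0,0],[0,0,0,0,-0.5,0,0],[0,0,0,0,-0.5,0,0],[0,0,0,0,-0.4,0,0],[0,0,0,0,-0.25,0,0],[0,0,0,0,0,0,0]],
])

```text
clock: 39.05
eef_pos: [457.6, -154.7, 77.4]
eef_rot: [3.141, -0.001, 3.114]
wrist_force: [-0.8, 0.3, -0.4]
opening: 0.165
```

```bash
python3 -c "
from h import *
plan([457,-160.5,75],np.pi-.02)"
```

```text
clk 39.05 at [ 457.6 -154.7   77.4] rpy [ 3.141e+00 -1.000e-03  3.114e+00] op 0.17 F [-0.8  0.3 -0.4] q7 1.95
turn [ 0.   -0.   -0.05] shift-after [ 0.02 -0.19  0.08] shift-now [ 0.02 -0.19  0.08]
```

Request:
carry_out([
  [[0,0,0,0,-0.2,0,0],[0,0,0,0,0,0,0],[0,0,0,0,0,0,0.55],[0,0,0,0,0,0,0.55],[0,0,0,0,0,0,0.55],[0,0,0,0,0,-0.6,0.55],[0,0,0,0,0,-1,0.55],[0,0,0,0,0,-1,0.55],[0,0,0,0.2,0,-1,0.55],[0,0,0,0.5,0,-0.5,0.55],[0,0,0,0,0,0,0.55]],
])

```text
clock: 40.42
eef_pos: [437.1, -156.7, 204.2]
eef_rot: [3.138, -0.001, 3.12]
wrist_force: [1.0, -0.0, -0.2]
opening: 0.554
```

```bash
python3 -c "
from h import *
plan([457,-160.5,75],np.pi-.02)
save('',grab_frame('wrist'),'w14.png')"
```

```text
clk 40.42 at [ 437.1 -156.7  204.2] rpy [ 3.138e+00 -1.000e-03  3.120e+00] op 0.55 F [ 1.  -0.  -0.2] q7 1.9
turn [ 0.03 -0.01 -0.01] shift-after [-0.67 -0.11  4.31] shift-now [-0.67 -0.13  4.31]
```

View pics/w14.png

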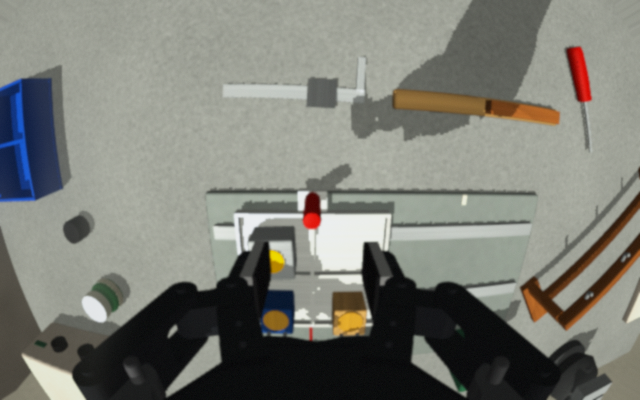

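```bash
python3 -c "
from h import *
print(wback([(312,218)],93))
# tick loc and slide corners
print(wback([(208,191),(537,195),(464,200)],12), sl(-90,-240),sl(-90,180),sl(-88,60))
save('',grab_frame('side'),'s15.png');save('',grab_frame('scene'),'c15.png')
a=cv2.imread('pics/s15.png');b=cv2.imread('pics/c15.png')
cv2.imwrite('pics/s15z.png',cv2.resize(a[90:270,250:420],None,fx=4,fy=3.3))
cv2.imwrite('pics/c15z.png',cv2.resize(b[150:290,200:400],None,fx=4,fy=4))
"
```

```text
[[ 451.95032183 -159.29136473   93.        ]]
[[ 448.28909033 -275.90213311   12.        ]
 [ 461.37984946  132.91508727   12.        ]
 [ 465.41939686   17.52779923   12.        ]] [ 451.57069087 -280.8331605     0.        ] [460.05411391 139.08115402   0.        ] [459.62987073  19.06523833   0.        ]
```

View pics/s15z.png

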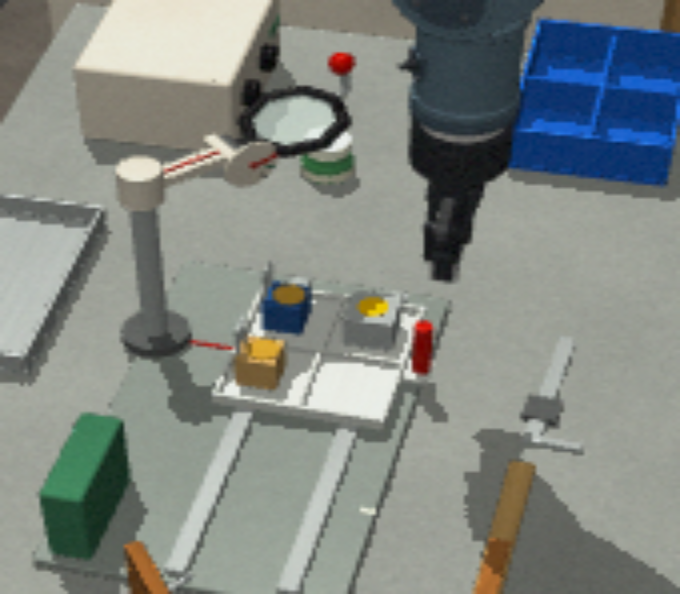

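View pics/c15z.png

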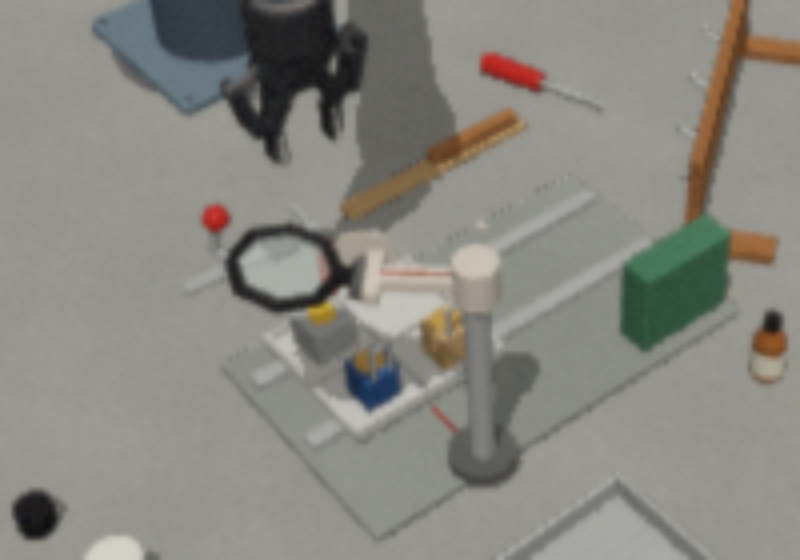

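```bash
python3 -c "
import cv2,numpy as np
for f in('side0','s15'):
  a=cv2.imread(f'pics/{f}.png').astype(int)[180:210,340:370]
  m=(a[...,2]>120)&(a[...,1]<60); print(f,np.argwhere(m).mean(0),m.sum())
for f in('scene0','c15'):
  a=cv2.imread(f'pics/{f}.png').astype(int)
  m=(a[...,2]>120)&(a[...,1]<60); m[:190]=0;m[:,:240]=0;m[225:]=0
  m2=(a[...,2]>140)&(a[...,1]<60); k=np.argwhere(m2[190:215,240:270]);print(f,k.mean(0) if len(k) else None)
from h import *
plan([561,-313,350],0.837)
"
```

```text
side0 [ 8.09090909 15.63636364] 11
s15 [ 8.61538462 15.38461538] 13
scene0 [13.91304348 13.2173913 ]
c15 [13.875      13.33333333]
clk 40.58 at [ 437.3 -156.4  202.9] rpy [ 3.137e+00 -3.000e-03  3.121e+00] op 0.55 F [ 0.6 -0.8  0.3] q7 1.9
turn [-1.000e-02 -4.000e-02  1.635e+01] shift-after [-1.12  6.56 -4.9 ] shift-now [-4.22 -5.11 -4.94]
```

Request:
carry_out([
  [[0,0,0,0,0,-1,0.55],[0,0,0,0,0,-1,0.55],[0,0,0.95,0,0,-1,0.55],[0,0,0.95,0,0,-1,0.55],[0,0,0.95,0,0,-1,0.55],[0,0,0.95,0,0,-0.9,0.55],[0,0,0.95,0,0,0,0.55],[0,0,0.95,0,0,0,0.55],[0,0,0.95,0,0,0,0.55],[0,0,0.95,0,0,0,0.55],[0,0,0.95,0,0,0,0.55],[0,0,0.95,0,0,0,0.55]],
])

```text
clock: 42.08
eef_pos: [441.6, -154.5, 374.2]
eef_rot: [-3.121, -0.009, 1.755]
wrist_force: [0.1, 0.2, 0.8]
opening: 0.555
```

Request:
carry_out([
  [[0,0,0.95,0,0,0,0.55],[0,0,0.95,0,0,0,0.55],[0,0,0.95,0,0,0,0.55],[0,0,0.95,0,0,0,0.55],[0,0,0.95,0,0,0,0.55],[0,0,0.95,0,0,0,0.55],[0,0,0.95,0,0,0,0.55],[0,0,0,0,0,0,0.55]],
])

```text
clock: 43.08
eef_pos: [443.9, -152.5, 366.1]
eef_rot: [-3.114, 0.022, 0.8]
wrist_force: [-1.1, 0.9, 0.4]
opening: 0.551
```

```bash
python3 -c "
from h import *
plan([561,-313,370],0.837)
"
```

```text
clk 43.08 at [ 443.9 -152.5  366.1] rpy [-3.114  0.022  0.8  ] op 0.55 F [-1.1  0.9  0.4] q7 -0.48
turn [-0.2   0.15 -0.27] shift-after [-1.36  6.48 -0.13] shift-now [-1.12  6.52 -0.28]
```

Request:
carry_out([
  [[-0.2,0.15,-0.27,-0.2,0.7,-0.2,0.55],[0,0,0,-0.3,0.9,0,0.55],[0,0,0,-0.3,0.9,0,0.55],[0,0,0,-0.3,0.9,0,0.55],[0,0,0,-0.2,0.9,0,0.55],[0,0,0,0,0.8,0,0.55],[0,0,0,0,0.6,0,0.55],[0,0,0,0,0,0,0.55]],
])

```text
clock: 44.08
eef_pos: [550.8, -297.6, 365.2]
eef_rot: [-3.135, 0.004, 0.869]
wrist_force: [0.7, -0.2, 0.5]
opening: 0.55
```

```bash
python3 -c "
from h import *
plan([561,-313,370],0.837)
save('',grab_frame('wrist'),'w16.png')
"
```

```text
clk 44.08 at [ 550.8 -297.6  365.2] rpy [-3.135  0.004  0.869] op 0.55 F [ 0.7 -0.2  0.5] q7 -0.11
turn [-0.05  0.03  0.23] shift-after [-0.15  0.59 -0.16] shift-now [-0.17  0.59 -0.16]
```

View pics/w16.png

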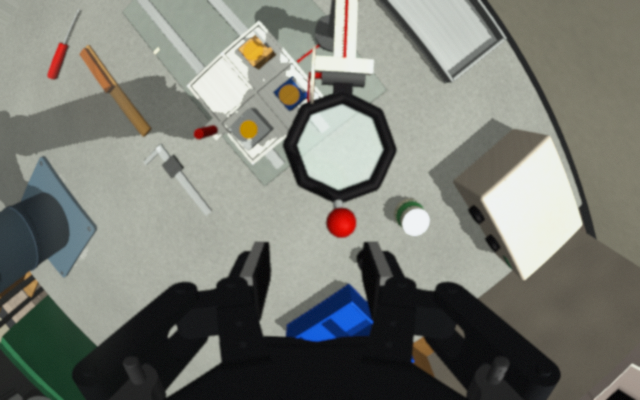

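```bash
python3 -c "
from h import *
print(wback([(342,223)],287), wback([(342,223)],290))
"
```

```text
[[ 559.23950051 -313.90260734  287.        ]] [[ 559.81118599 -312.83340786  290.        ]]
```

```bash
python3 -c "
from h import *
plan([560,-313.5,282],0.837)
"
```

```text
clk 44.12 at [ 550.4 -297.1  365.2] rpy [-3.135  0.004  0.869] op 0.55 F [ 0.8  0.5 -0.3] q7 -0.11
turn [-0.05  0.03  0.23] shift-after [-0.19  0.6   2.77] shift-now [-0.2   0.62  2.77]
```

Request:
carry_out([
  [[-0.05,0.03,0.23,-0.1,0.55,0,0.55],[0,0,0,0,0,0.5,0.55],[0,0,0,0,0,0.4,0.55],[0,0,0,0,0,0,0.55]],
])

```text
clock: 44.62
eef_pos: [560.8, -309.4, 335.4]
eef_rot: [-3.14, -0.001, 0.837]
wrist_force: [0.2, -0.3, -0.1]
opening: 0.55
```

```bash
python3 -c "
from h import *
plan([560,-313.5,282],0.837)
save('',grab_frame('wrist'),'w17.png')
"
```

```text
clk 44.62 at [ 560.8 -309.4  335.4] rpy [-3.14e+00 -1.00e-03  8.37e-01] op 0.55 F [ 0.2 -0.3 -0.1] q7 -0.11
turn [-0.01 -0.   -0.  ] shift-after [-0.12  0.07  1.78] shift-now [-0.12  0.08  1.78]
```

View pics/w17.png

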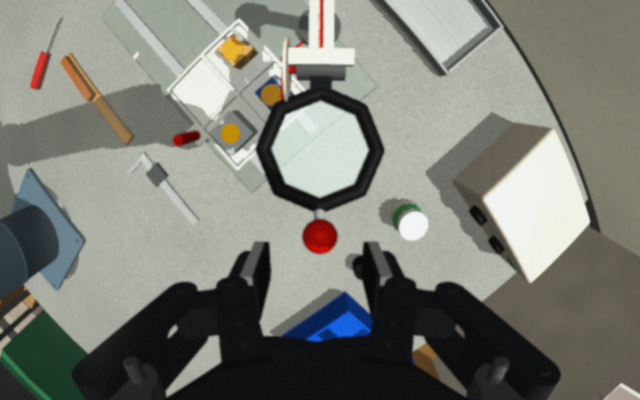

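Request:
carry_out([
  [[0,0,0,-0.12,0.08,0.4,0.55],[0,0,0,0,0,0.7,0.55],[0,0,0,0,0,0.5,0.55],[0,0,0,0,0,0.1,0.55],[0,0,0,0,0,0,0.55]],
])

```text
clock: 45.3
eef_pos: [560.4, -314.7, 283.4]
eef_rot: [3.141, -0.001, 0.837]
wrist_force: [-0.3, 0.4, 0.5]
opening: 0.554
```

```bash
python3 -c "
from h import *
plan([560,-313.5,282],0.837)
save('',grab_frame('wrist'),'w18.png')
"
```

```text
clk 45.3 at [ 560.4 -314.7  283.4] rpy [ 3.141e+00 -1.000e-03  8.370e-01] op 0.55 F [-0.3  0.4  0.5] q7 -0.08
turn [ 0.01 -0.01  0.  ] shift-after [ 0.02 -0.04  0.05] shift-now [ 0.02 -0.04  0.05]
```

View pics/w18.png

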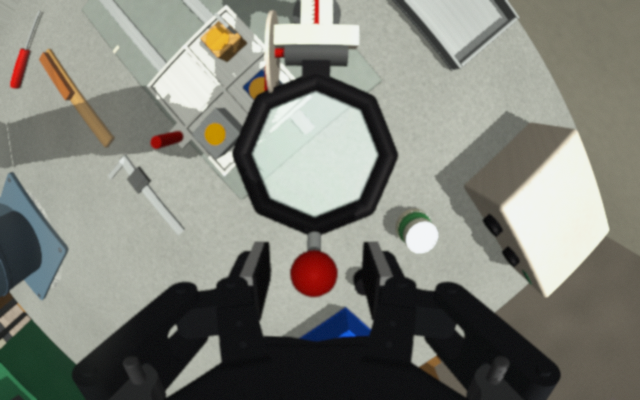

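Ball centred between the pads. Close.

Request:
carry_out([
  [[0,0,0,0,0,0.04,0],[0,0,0,0,0,0,0],[0,0,0,0,0,0,0],[0,0,0,0,0,0,0],[0,0,0,0,0,0,0],[0,0,0,0,0,0,0]],
])

```text
clock: 46.1
eef_pos: [560.7, -314.9, 283.2]
eef_rot: [3.139, -0.002, 0.837]
wrist_force: [0.5, 0.0, -2.0]
opening: 0.219
```

```bash
cat >> h.py <<'E'
COL=np.array([693.9,-165.7])
def knob(sw,t,rho=None):
    out=90+115*np.cos(t)+42*np.sin(t); up=42*np.cos(t)-115*np.sin(t)
    a=np.pi+S[2]+sw
    return np.array([COL[0]+out*np.cos(a),COL[1]+out*np.sin(a),228+up])
E
python3 -c "
from h import *
plan([560,-313.5,282],0.837)
for sw in(.857,.6,.4,.2,0):print(sw,knob(sw,-.148))
print(knob(0,.5236))
"
```

```text
clk 46.1 at [ 560.7 -314.9  283.2] rpy [ 3.139e+00 -2.000e-03  8.370e-01] op 0.22 F [ 0.5  0.  -2. ] q7 -0.08
turn [ 0.02 -0.01  0.  ] shift-after [ 0.02 -0.05  0.04] shift-now [ 0.02 -0.05  0.04]
0.857 [ 561.57300604 -312.38117021  286.49878868]
0.6 [ 528.63558523 -273.92879576  286.49878868]
0.4 [ 510.42812815 -238.9384548   286.49878868]
0.2 [ 499.53511562 -201.02832776  286.49878868]
0 [ 496.39081768 -161.70977178  286.49878868]
[ 483.35006813 -161.4463128   206.8729193 ]
```

Request:
carry_out([
  [[0,0,0.4,0.01,-0.35,0,0],[0,0,0.5,0.02,-0.45,0,0],[0,0,0.5,0.02,-0.47,0,0],[0,0,0.5,0.02,-0.47,0,0],[0,0,0.5,0.02,-0.47,0,0],[0,0,0,0,0,0,0]],
])

```text
clock: 46.85
eef_pos: [519.5, -262.0, 283.2]
eef_rot: [3.138, -0.003, 0.493]
wrist_force: [-1.5, 0.6, -2.3]
opening: 0.225
```

```bash
cat >> h.py <<'E'
def kstat():
    p,R,s=tool(); k=p+R.apply([0,0,-5]); d=k[:2]-COL; rho=np.hypot(*d)
    sw=np.arctan2(d[1],d[0])-np.pi-S[2]; sw=(sw+np.pi)%(2*np.pi)-np.pi
    t=np.arctan2(42,115)-np.arctan2(k[2]-228,rho-90)
    print('grasp',k.round(1),'sw',sw.round(3),'tilt',np.degrees(t).round(1),'yaw',s['eef_rot'][2].round(3),'rad',rho.round(1),'r_lens',np.hypot(k[2]-228,rho-90).round(1),'F',s['wrist_force'].round(1),'op',round(s['opening'],3))
E
python3 -c "
from h import *
kstat()
plan(knob(.4,-.148)-[0,0,5],.38)
"
```

```text
grasp [ 519.5 -262.   288.2] sw 0.525 tilt -8.8 yaw 0.493 rad 199.3 r_lens 124.8 F [-1.5  0.6 -2.3] op 0.225
clk 46.85 at [ 519.5 -262.   283.2] rpy [ 3.138e+00 -3.000e-03  4.930e-01] op 0.22 F [-1.5  0.6 -2.3] q7 -0.46
turn [ 0.02 -0.02  0.81] shift-after [ 0.   -0.83  0.06] shift-now [ 0.1  -0.82  0.06]
```

Request:
carry_out([
  [[0,0,0.4,0.01,-0.38,0,0],[0,0,0.5,0.02,-0.47,0,0],[0,0,0.5,0.02,-0.47,0,0],[0,0,0.5,0.02,-0.47,0,0],[0,0,0.5,0.02,-0.47,0,0],[0,0,0.5,0.02,-0.47,0,0],[0,0,0,0,0,0,0]],
])

```text
clock: 47.72
eef_pos: [497.0, -186.2, 283.3]
eef_rot: [3.136, -0.004, 0.086]
wrist_force: [-1.5, 2.2, -1.2]
opening: 0.22
```

```bash
python3 -c "
from h import *
kstat()
plan(knob(0,-.148)-[0,0,5],-.02)
"
```

```text
grasp [ 497.  -186.2  288.3] sw 0.124 tilt -9.1 yaw 0.086 rad 198.0 r_lens 123.6 F [-1.5  2.2 -1.2] op 0.22
clk 47.73 at [ 497.  -186.2  283.3] rpy [ 3.136 -0.004  0.086] op 0.22 F [-1.5  2.2 -1.2] q7 -0.99
turn [ 0.04 -0.03  0.76] shift-after [-0.04 -0.82  0.06] shift-now [ 0.05 -0.82  0.05]
```

Request:
carry_out([
  [[0,0,0.4,0.01,-0.42,0,0],[0,0,0.36,0.01,-0.4,0,0],[0,0,0,0,0,0,0]],
])

```text
clock: 48.1
eef_pos: [496.4, -164.5, 283.4]
eef_rot: [3.134, -0.005, -0.018]
wrist_force: [-2.7, 0.8, -1.5]
opening: 0.218
```

```bash
python3 -c "
from h import *
kstat()
plan(knob(0,-.148)-[0,0,5],-.02)
for t in np.radians([-8.5,0,10,20,30]):print(knob(0,t)-knob(0,-.148))
save('',grab_frame('wrist'),'w19.png')
"
```

```text
grasp [ 496.4 -164.4  288.4] sw 0.014 tilt -9.3 yaw -0.018 rad 197.5 r_lens 123.3 F [-2.7  0.8 -1.5] op 0.218
clk 48.1 at [ 496.4 -164.5  283.4] rpy [ 3.134 -0.005 -0.018] op 0.22 F [-2.7  0.8 -1.5] q7 -1.13
turn [ 0.05 -0.03  0.01] shift-after [-0.   -0.09  0.06] shift-now [-0.   -0.09  0.06]
[ 0.02065176 -0.00041722  0.03795986]
[ -7.448995     0.15049017 -16.49878868]
[-12.99397858   0.26251407 -37.10640348]
[-14.8769767    0.30055581 -58.36401509]
[-13.04077541   0.2634595  -79.62572172]
```

View pics/w19.png

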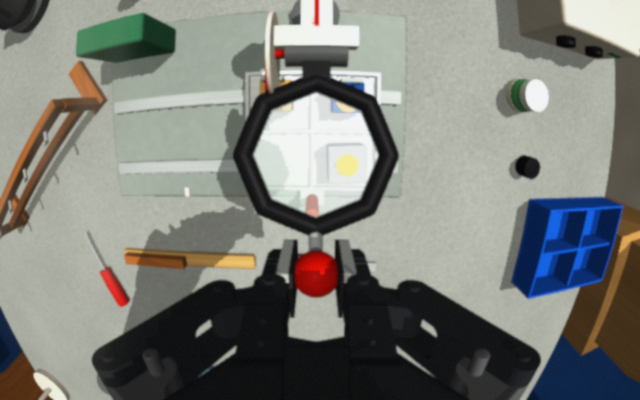

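Request:
carry_out([
  [[0,0,0,-0.14,-0.07,0.25,0],[0,0,0,-0.12,0,0.26,0],[0,0,0,-0.1,0,0.27,0],[0,0,0,-0.08,0,0.27,0],[0,0,0,-0.065,0,0.28,0],[0,0,0,0,0,0,0]],
])

```text
clock: 48.9
eef_pos: [482.1, -165.2, 241.6]
eef_rot: [3.133, -0.01, -0.018]
wrist_force: [-1.3, 1.0, 0.1]
opening: 0.217
```

```bash
python3 -c "
from h import *
kstat()
plan(knob(0,.5236)-[0,0,5],-.02)
"
```

```text
grasp [ 482.  -165.2  246.6] sw 0.018 tilt 11.4 yaw -0.018 rad 211.9 r_lens 123.3 F [-1.3  1.   0.1] op 0.217
clk 48.9 at [ 482.1 -165.2  241.6] rpy [ 3.133 -0.01  -0.018] op 0.22 F [-1.3  1.   0.1] q7 -1.1
turn [ 0.06 -0.07  0.01] shift-after [ 0.04 -0.13  1.33] shift-now [ 0.03 -0.14  1.33]
```

Request:
carry_out([
  [[0.05,-0.05,0,-0.04,-0.1,0.28,0],[0,0,0,-0.02,-0.03,0.28,0],[0,0,0,0,0,0.28,0],[0,0,0,0.01,0,0.26,0],[0,0,0,0,0,0,0]],
])

```text
clock: 49.52
eef_pos: [480.4, -161.9, 206.0]
eef_rot: [3.139, -0.001, -0.018]
wrist_force: [-0.1, -0.8, -0.2]
opening: 0.22
```

```bash
python3 -c "
from h import *
kstat()
plan(knob(0,.5236)-[0,0,5],-.02)
for n in('side','scene'): save('',grab_frame(n),n+'20.png')
a=cv2.imread('pics/side20.png');b=cv2.imread('pics/scene20.png')
cv2.imwrite('pics/s20z.png',cv2.resize(a[120:220,260:380],None,fx=6,fy=6,interpolation=cv2.INTER_CUBIC))
cv2.imwrite('pics/c20z.png',cv2.resize(b[170:270,240:360],None,fx=6,fy=6,interpolation=cv2.INTER_CUBIC))
"
```

```text
grasp [ 480.4 -161.9  211. ] sw 0.003 tilt 27.9 yaw -0.018 rad 213.5 r_lens 124.7 F [-0.1 -0.8 -0.2] op 0.22
clk 49.52 at [ 480.4 -161.9  206. ] rpy [ 3.139e+00 -1.000e-03 -1.800e-02] op 0.22 F [-0.1 -0.8 -0.2] q7 -1.06
turn [ 0.02 -0.01  0.01] shift-after [ 0.1  -0.02  0.14] shift-now [ 0.1  -0.02  0.14]
```

View pics/s20z.png

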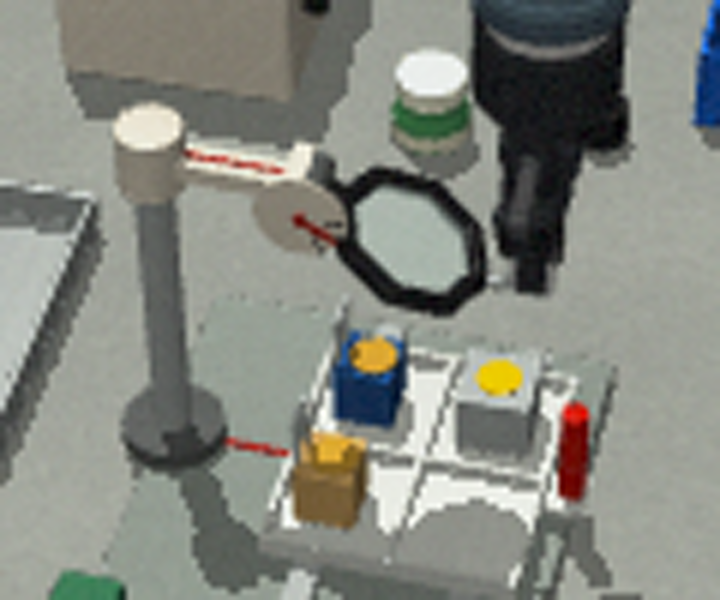

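View pics/c20z.png

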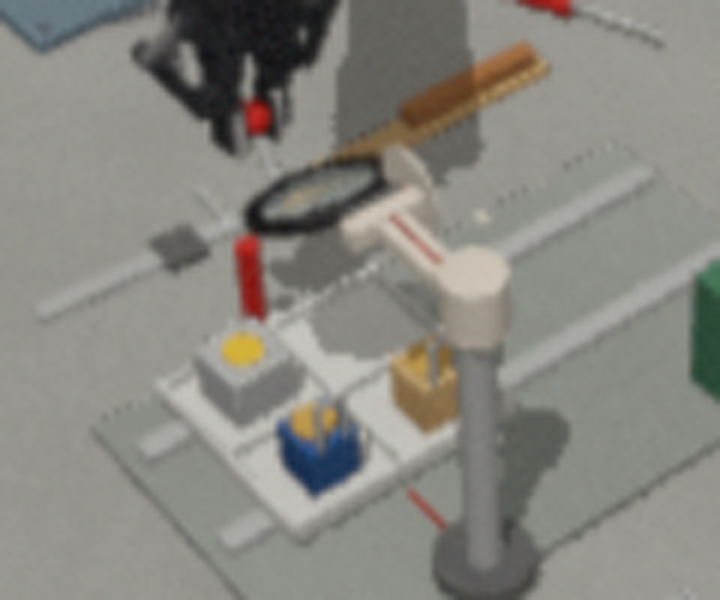

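Request:
carry_out([
  [[0,0,0,0.02,0,0.14,0],[0,0,0,0,0,0,0],[0,0,0,0,0,0,0]],
])

```text
clock: 50.0
eef_pos: [480.6, -161.9, 201.9]
eef_rot: [3.139, -0.001, -0.019]
wrist_force: [-1.4, -0.2, 0.0]
opening: 0.217
```

```bash
python3 -c "
from h import *
kstat()
save('',grab_frame('wrist'),'w21.png')
"
```

```text
grasp [ 480.6 -161.9  206.9] sw 0.002 tilt 29.8 yaw -0.019 rad 213.3 r_lens 125.1 F [-1.4 -0.2  0. ] op 0.217
```

View pics/w21.png

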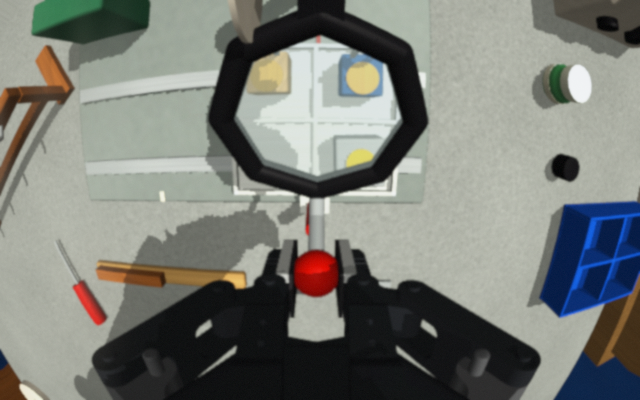

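Request:
carry_out([
  [[0,0,0,0,0,0,0.3],[0,0,0,0,0,0,0.5],[0,0,0,0,0,0,0.5],[0,0,0,0,0,0,0.5],[0,0,0,0,0,-0.5,0.5],[0,0,0,0,0,-1,0.5],[0,0,0,-0.3,0,-1,0.5],[0,0,0,-0.5,0,-1,0.5],[0,0,0,0,0,0,0.5]],
])

```text
clock: 51.18
eef_pos: [457.4, -161.9, 314.3]
eef_rot: [3.139, -0.006, -0.019]
wrist_force: [-0.2, -0.2, -0.9]
opening: 0.497
```

```bash
python3 -c "
from h import *
kstat()
save('',grab_frame('wrist'),'w22.png')
for n in('side','scene'): save('',grab_frame(n),n+'22.png')
a=cv2.imread('pics/side22.png');b=cv2.imread('pics/scene22.png')
cv2.imwrite('pics/s22z.png',cv2.resize(a[120:220,260:380],None,fx=6,fy=6,interpolation=cv2.INTER_CUBIC))
cv2.imwrite('pics/c22z.png',cv2.resize(b[170:270,240:360],None,fx=6,fy=6,interpolation=cv2.INTER_CUBIC))
"
```

```text
grasp [ 457.4 -161.9  319.3] sw 0.004 tilt -11.9 yaw -0.019 rad 236.5 r_lens 172.6 F [-0.2 -0.2 -0.9] op 0.497
```

View pics/s22z.png

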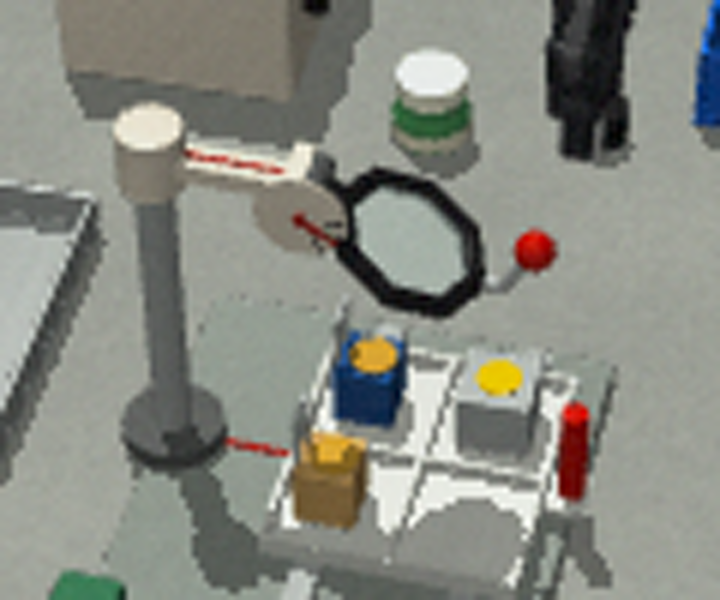

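View pics/c22z.png

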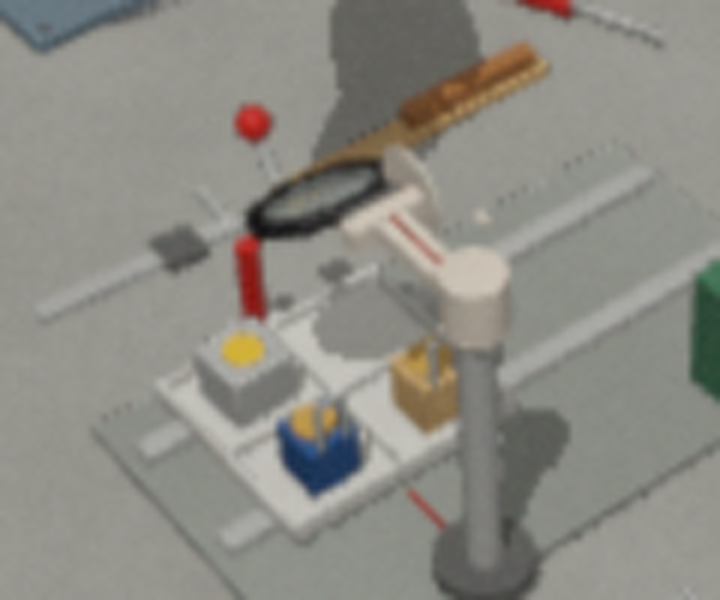

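View pics/w22.png

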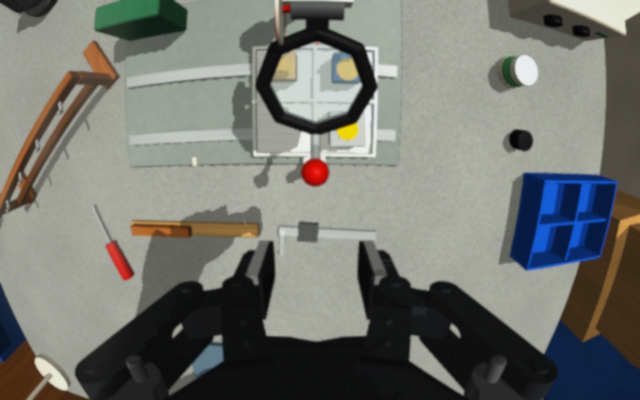

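```bash
python3 -c "
from h import *
def cen(f,box):
  a=cv2.cvtColor(cv2.imread(f),cv2.COLOR_BGR2RGB).astype(int)
  x0,y0,x1,y1=box;s=a[y0:y1,x0:x1];m=((s[...,0]>110)&(s[...,1]<70)).astype(np.uint8)
  n,l,st,c=cv2.connectedComponentsWithStats(m);i=1+np.argmax(st[1:,4]);print(f,st[i],c[i]+[x0,y0]);return c[i]+[x0,y0]
def tri(a,b):
    Ps=[]
    for n in('side','scene'):
        c=cal(n);R,_=cv2.Rodrigues(c['rvec']);Ps.append(c['mtx']@np.hstack([R,c['tvec'].reshape(3,1)]))
    X=cv2.triangulatePoints(Ps[0],Ps[1],np.array(a,float).reshape(2,1),np.array(b,float).reshape(2,1));return (X[:3]/X[3]).ravel()
for a,b in (((cen('pics/side0.png',(325,100,345,120))),cen('pics/scene0.png',(245,195,262,210))),((cen('pics/side22.png',(340,150,360,170))),cen('pics/scene22.png',(275,182,290,200)))):
  k=tri(a,b);d=k[:2]-COL;rho=np.hypot(*d);sw=np.arctan2(d[1],d[0])%(2*np.pi)-np.pi-S[2]
  print(k,'sw',sw,'rho',rho,'r',np.hypot(rho-90,k[2]-228),'tilt',np.degrees(np.arctan2(42,115)-np.arctan2(k[2]-228,rho-90)))
print(knob(0,.5236))
plan([530,-10,250],-.02)
"
```

```text
pics/side0.png [ 7  6  6  5 23] [334.60869565 108.04347826]
pics/scene0.png [ 6  7  6  6 30] [253.36666667 204.36666667]
pics/side22.png [ 6  9  6  5 26] [348.5 161. ]
pics/scene22.png [ 5  6  5  5 21] [281.85714286 190.19047619]
[ 562.19630011 -315.13917208  289.63324307] sw 0.8685981669937157 rho 199.1931994738172 r 125.38664786519355 tilt -9.379141138575653
[ 483.76258563 -162.51434331  209.21310036] sw 0.005041287345743942 rho 210.16156006323033 r 121.62133083880585 tilt 28.94915707311901
[ 483.35006813 -161.4463128   206.8729193 ]
clk 51.33 at [ 456.9 -160.8  311.3] rpy [ 3.139e+00 -1.000e-03 -1.800e-02] op 0.5 F [-0.7  0.8  0. ] q7 -1.18
turn [ 0.02 -0.    0.01] shift-after [ 2.34 -5.07  2.04] shift-now [ 2.34 -5.08  2.03]
```

Request:
carry_out([
  [[0,0,0,0,-0.9,0,0.5],[0,0,0,0.2,-0.9,0,0.5],[0,0,0,0.4,-0.9,0,0.5],[0,0,0,0.5,-0.9,0,0.5],[0,0,0,0.5,-0.9,0.3,0.5],[0,0,0,0.5,-0.6,0.5,0.5],[-0.9,0,0,0,0,0.3,0.5],[-0.9,0,0,0,0,0.2,0.5],[-0.9,0,0,0,0,0,0.5],[0,0,0,0,0,0,0.5]],
])

```text
clock: 52.58
eef_pos: [522.0, -4.4, 259.4]
eef_rot: [2.744, 0.017, -0.018]
wrist_force: [0.8, -0.4, 0.3]
opening: 0.497
```

```bash
python3 -c "
from h import *
kstat();print(tool()[0])
im=grab_frame('wrist')
save('',im,'w23.png')
"
```

```text
grasp [522.1  -2.5 264.1] sw -0.74 tilt 6.3 yaw -0.018 rad 236.9 r_lens 151.3 F [ 0.8 -0.4  0.3] op 0.497
[522.02559302  -4.40892113 259.44942705]
```

View pics/w23.png

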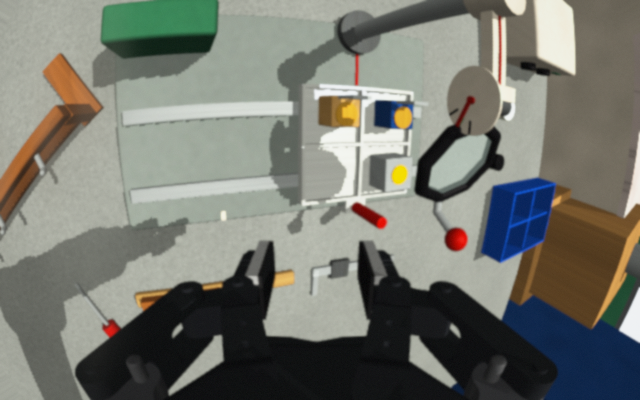

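```bash
python3 -c "
import cv2
a=cv2.imread('pics/w23.png');cv2.imwrite('pics/w23z.png',cv2.resize(a[55:145,420:530],None,fx=6.5,fy=6.5,interpolation=cv2.INTER_CUBIC))"
```

```text
(no output)
```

View pics/w23z.png

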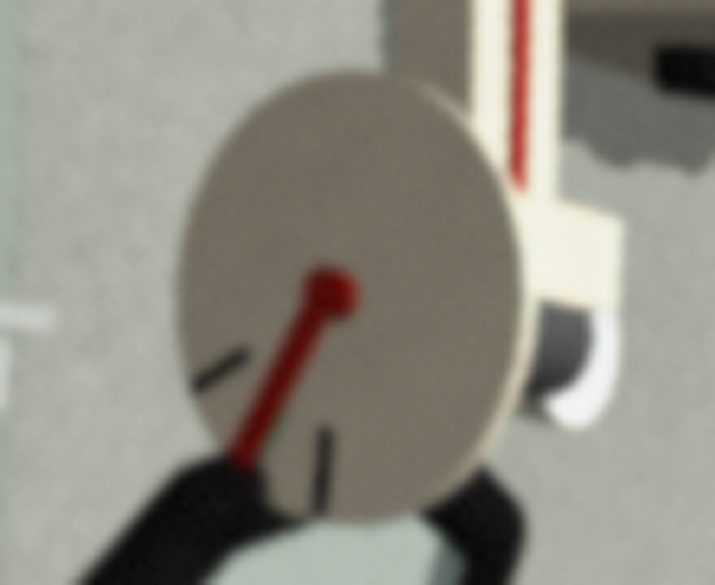

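```bash
python3 -c "
from h import *
c=cal('wrist');K=c['mtx'];T=c['T_tool_cam'];p,R,_=tool();o=p+R.apply(T[:3,3])
def ray(z):
  u,v=420+z[0]/6.5,55+z[1]/6.5
  a=(u-K[0,2])/K[0,0];b=(v-K[1,2])/K[1,1];r=np.hypot(a,b)
  return R.apply(T[:3,:3]@np.array([np.sin(r)*a/r,np.sin(r)*b/r,np.cos(r)]))
a=np.pi+S[2]+.004; out=np.array([np.cos(a),np.sin(a),0]);n=np.array([-np.sin(a),np.cos(a),0]);n=-n
h=np.array([COL[0],COL[1],228])+90*out
pl=h+n*25
def pt(z):
  d=ray(z);return o+d*((pl-o)@n)/(d@n)
C=pt((330,293));print('centre',C,h)
P={'0':[(325,432),(320,508)],'ptr':[(330,293),(240,465)],'ptr mid':[(330,293),(285,380)],'60':[(247,352),(195,388)]}
for k,(q0,q1) in P.items():
  for nm,v in (('tick',pt(q1)-pt(q0)),('fromC',pt(q1)-C)):
    print(k,nm,np.degrees(np.arctan2(-v[2],v@out)).round(1),np.linalg.norm(v).round(1))
"
```

```text
centre [ 602.83832288 -139.22139091  229.07446333] [ 603.91180954 -164.24206377  228.        ]
0 tick -0.4 8.5
0 fromC -1.0 24.1
ptr tick 30.7 24.0
ptr fromC 30.7 24.0
ptr mid tick 30.7 11.9
ptr mid fromC 30.7 11.9
60 tick 59.0 9.4
60 fromC 58.6 23.7
```

Request:
carry_out([
  [[-0.9,0,0,0,0,0,0.5],[-0.9,0,0,0,0,0,0.5],[0,0,0,0.3,0.5,0,0.5],[0,0,0,0,0.5,0,0.5],[0,0,0,0,0,0,0.5]],
])

```text
clock: 53.25
eef_pos: [530.1, -40.2, 280.3]
eef_rot: [2.498, 0.015, -0.037]
wrist_force: [-0.6, 0.6, 0.0]
opening: 0.501
```

```bash
python3 -c "
from h import *
kstat();print(tool()[0],tool()[2]['eef_rot'])
im=grab_frame('wrist')
save('',im,'w24.png')
"
```

```text
grasp [530.3 -37.2 284.3] sw -0.645 tilt -5.4 yaw -0.037 rad 208.0 r_lens 130.8 F [-0.6  0.6  0. ] op 0.501
[530.11395292 -40.21737003 280.2913314 ] [ 2.49757319  0.01527494 -0.0371381 ]
```

View pics/w24.png

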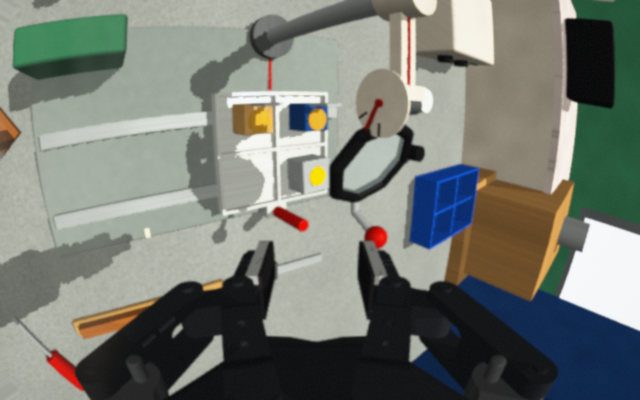

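```bash
python3 -c "
import cv2
a=cv2.imread('pics/w24.png');cv2.imwrite('pics/w24z.png',cv2.resize(a[55:145,340:430],None,fx=6.6,fy=6.6,interpolation=cv2.INTER_CUBIC))"
```

```text
(no output)
```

View pics/w24z.png

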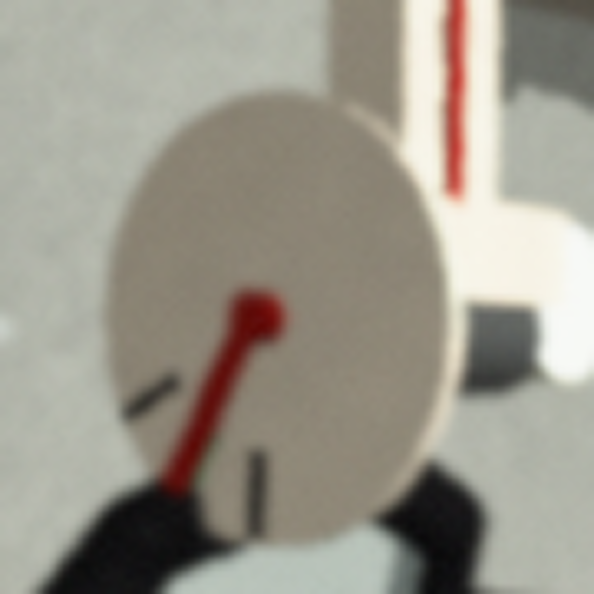

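```bash
python3 -c "
from h import *
c=cal('wrist');K=c['mtx'];T=c['T_tool_cam'];p,R,_=tool();o=p+R.apply(T[:3,3])
def ray(z):
  u,v=340+z[0]/6.6,55+z[1]/6.6
  a=(u-K[0,2])/K[0,0];b=(v-K[1,2])/K[1,1];r=np.hypot(a,b)
  return R.apply(T[:3,:3]@np.array([np.sin(r)*a/r,np.sin(r)*b/r,np.cos(r)]))
a=np.pi+S[2]+.004; out=np.array([np.cos(a),np.sin(a),0]);n=np.array([np.sin(a),-np.cos(a),0])
h=np.array([COL[0],COL[1],228])+90*out
pl=h+n*25
def pt(z):
  d=ray(z);return o+d*((pl-o)@n)/(d@n)
def pr(X):
  v=T[:3,:3].T@(R.inv().apply(X-p)-T[:3,3]);th=np.arctan2(np.hypot(v[0],v[1]),v[2]);r=np.hypot(v[0],v[1])
  u=K[0,2]+K[0,0]*th*v[0]/r;w=K[1,2]+K[1,1]*th*v[1]/r;return np.array([(u-340)*6.6,(w-55)*6.6]).round(0)
print('cam',o)
for k,(q0,q1) in {'0':[(260,452),(256,535)],'ptr':[(257,318),(177,488)],'60':[(180,378),(125,415)],'arm':[(455,0),(455,190)]}.items():
  v=pt(q1)-pt(q0);print(k,np.degrees(np.arctan2(-v[2],v@out)).round(1),np.linalg.norm(v).round(1))
C=pt((258,316))
C=pt((268,318))
for g in (0,25,30,35,60):
  d=out*np.cos(np.radians(g))-np.array([0,0,1])*np.sin(np.radians(g))
  print(g,pr(C+d*15),pr(C+d*24), 'ptr raised4', pr(C+n*4),pr(C+n*4+d*24))
"
```

```text
cam [607.54827971  35.15911341 380.79727847]
0 1.6 9.5
ptr 30.5 23.7
60 61.6 10.3
arm -0.3 20.0
0 [265. 451.] [263. 530.] ptr raised4 [244. 317.] [240. 532.]
25 [224. 434.] [198. 502.] ptr raised4 [244. 317.] [175. 503.]
30 [217. 428.] [187. 492.] ptr raised4 [244. 317.] [163. 494.]
35 [210. 422.] [176. 481.] ptr raised4 [244. 317.] [153. 483.]
60 [183. 379.] [135. 413.] ptr raised4 [244. 317.] [111. 414.]
```

Request:
carry_out([
  [[0,0,0,0,-0.5,-0.5,0.5],[0,0,0,0,-0.5,-0.8,0.5],[0,0,0,0,0,-0.8,0.5],[0,0,0,0,0,-0.5,0.5],[0,0,0,0,0,0,0.5],[0,0,0,0,0,0,0.5]],
])

```text
clock: 54.05
eef_pos: [532.7, 39.1, 324.9]
eef_rot: [2.504, 0.017, -0.033]
wrist_force: [1.0, 0.4, 0.4]
opening: 0.498
```

```bash
python3 -c "
from h import *
p,R,s=tool();print(p,s['clock'])
for n in('side','wrist'): save('',grab_frame(n),n+'25.png')
a=cv2.imread('pics/side25.png');cv2.imwrite('pics/s25z.png',cv2.resize(a[120:220,260:380],None,fx=6,fy=6))
"
```

```text
[532.6542922   39.08585163 324.88862833] 54.05
```

View pics/s25z.png

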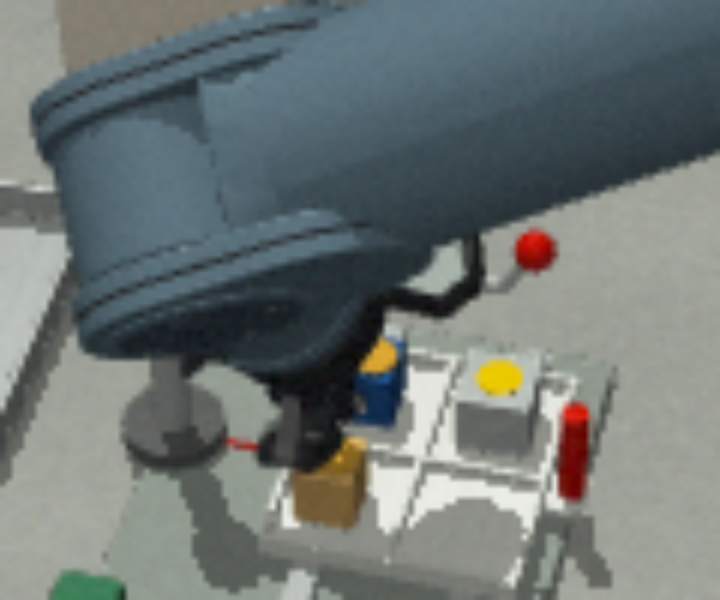

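View pics/wrist25.png

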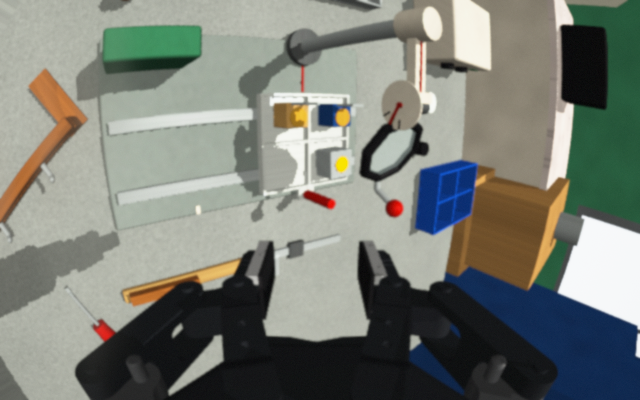

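All is in place and undisturbed; the robot touches nothing. I am handing it in.

```bash
python3 -c "
from h import *
print(order.finish_job())"
```

```text
the job is handed in; nothing more can be done
None
```

The job is handed in at about 54 s of the 208 s allowed. All steps were done in the order asked, and I left the other things on the bench alone.

- **Loading:** I drew the carrier to the loading station. Only two die holders were there, the pale one (b) and the blue one (c). I unhooked both and stood them and the reference block upright in three separate bays.
- **Carrier:** I then pushed it back to the inspection station. The last pictures put its post within about 1.5 mm of where it started. The pixel shift was about half a pixel, so I did not nudge it further.
- **Magnifier swing:** The arm reads about 0.005 rad from straight across the rails.
- **Lens tilt:** The pointer covers the green mark. My tilt estimates differ:
  - about 31.6° and 29° from the dial, seen from two views;
  - 28.9° from the ball's position in the two fixed cameras;
  - 29.8° from the gripper pose while it held the ball.

  I took these as 30° within about 1.5°.

In the last pictures everything stood upright in the carrier, nothing had shifted, and the gripper was clear of everything.

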